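# Put the finished printing blocks away in the stay-lidded chest

### The job

Put away all the finished printing blocks: raise the chest's lid until its folding stay locks and props it by itself, slide back the clamp's jaw to free the block held there, and lay that block and every other block from the bench flat on the floor of the chest, none on top of another. Then lift the stay's knee to raise the lid slightly off its lock, fold the stay and let the lid down fully shut without slamming it; leave the inks and tools on the bench where they are.

Things in the scene. Friction and masses are not known exactly. Their poses are not given: they have to be found in the camera images.
- chest_floor (a point): wooden block chest, fixed, 205 mm deep (its x axis) by 380 mm wide (its y axis), walls 12 mm thick with their rim 78 mm above the bench; this point is the middle of the inner floor, 8 mm above the bench; x points from the front (robot side) to the hinge side, y to the left, z up. The inside measures 181 x 356 mm and is 70 mm deep
- lid (a joint): the chest's lid (wooden panel 205 x 380 x 12 mm, 0.45 kg), in rad: 0 shut, growing as its front edge rises. On soft-close hinges: it sinks by itself, slowly at first from near upright, at most about 1 rad/s, when neither held nor locked. 1.52 is as far as its stay allows (stay straight); locked it rests at about 1.475
- lid_hinge (a point): point on the lid's hinge line, in the middle of its length, 78 mm above the bench, at the chest's rear edge (102 mm behind the chest's middle); turns with the lid: at 0 its x axis is the chest's x; the lid turns about its y axis
- lid_handle (a point): middle of the black round lift bar on the lid's front edge: bar 12 mm thick, 100 mm long between its two posts, parallel to the hinge (y axis), its centre line 40 mm clear of the edge (and, shut, of the chest's front wall). In the lid's frame it lies 245 mm from the hinge (-x) and 6 mm above it (z)
- stay_knee (a joint): knee of the brass folding stay inside the chest's right-hand end (-y), which joins wall and lid, in rad: 0 folded (lid shut), 3.07 straight, 3.49 locked: past straight, against its stop, where it props the lid. The knee drops from straight into the lock under its own weight and a faint spring. Below about 2.1 the lid's weight goes on folding it. The lower link is 87 mm long from stay_pivot to the knee, the upper 59 mm
- knee_knob (a point): middle of the knee as it is pinched across (along the chest's y): black knob 18 mm in diameter on the inner face of the links, knob and links together 27 mm thick. Locked, it stands about 57 mm above the chest's rim and 30 mm ahead of the lid; drawing it up and forward (towards the front of the chest, along its circle about stay_pivot) first lifts the lid about 0.04 rad through straight, then folds the stay and brings the lid down; about 3 N is enough
- stay_pivot (a point): fixed pivot of the stay's lower link on the chest's wall, taken in the same y plane as knee_knob: the knob moves on a circle of 87 mm about it
- clamp_seat (a point): green block clamp (vise), fixed on the bench, base 250 x 100 x 18 mm; this point is the middle of the seat under the clamped block, on the base's top 18 mm above the bench; x points from the sliding jaw (robot side) to the fixed jaw, y left. The jaws stand 34 mm above the base; the clamped block lies along x between them, its 45 mm sides free
- jaw (a joint): sliding jaw of the clamp, in m: 0 shut on the block, up to 0.055 slid back along the clamp's -x. It stays where it is left (2.5 N friction). Shut, its steel lip overhangs the block's end by about 4 mm, so that the block cannot be lifted before the jaw is back by 8 mm or more
- jaw_knob (a point): upright black knob on the sliding jaw, 22 mm in diameter, standing 34 mm above the jaw's top; point 20 mm above the jaw's top, on the knob's axis, about 71 mm above the bench
- block_c_mid (a point): printing block 80 x 45 x 23 mm, black inked lino on plywood; point at its centre, half-way up, its x axis along the 80 mm side, y along the 45 mm side, z out of the printing face; weighs 45 to 90 g; clamped in the vise at the start
- block_1_mid (a point): printing block 80 x 45 x 23 mm, black inked lino on plywood; point at its centre, half-way up, its x axis along the 80 mm side, y along the 45 mm side, z out of the printing face; weighs 45 to 90 g; lies face up on the bench, or may be absent (None)
- block_2_mid (a point): printing block 80 x 45 x 23 mm, dark blue inked lino on plywood; point at its centre, half-way up, its x axis along the 80 mm side, y along the 45 mm side, z out of the printing face; weighs 45 to 90 g; lies face up on the bench, or may be absent (None)
- block_3_mid (a point): printing block 80 x 45 x 23 mm, dark red inked lino on plywood; point at its centre, half-way up, its x axis along the 80 mm side, y along the 45 mm side, z out of the printing face; weighs 45 to 90 g; lies face up on the bench, or may be absent (None)
- gouge_a: palm gouge (dark wooden handle, steel shank, 115 mm long), loose; origin on the bench under it
- gouge_b: palm gouge like the other, loose; origin on the bench under it
- brayer: ink roller: black 100 mm roller 32 mm thick with a red handle, about 150 mm long (origin under the roller), loose; origin on the bench under it
- ink_tin: dark ink tin, 68 mm wide, 72 mm high, loose; origin on the bench under it
- ink_jar: blue ink jar, 56 mm wide, 60 mm high, loose; origin on the bench under it
- baren: round wooden rubbing pad with a knob, 96 mm wide, 36 mm high, loose; origin on the bench under it
- eraser: white eraser, 50 x 22 x 14 mm, loose; origin on the bench under it
Things that resemble listed ones, but are neither listed nor needed, are in the scene too. Leave any green or yellow look-alike of the part that bears block_1_mid alone. What is shaped like the part that bears block_c_mid but green is not meant.

How it is judged (in metres and radians):
On the way, in this order (a step that is already met when the one before it is completed fails the run):
1. the lid is up and its stay locked, propping it without the robot (value of joint lid above 1.4 rad and value of joint stay_knee above 3.344 rad and contact force between each of the arm, the fingers and chest below 0.1 N), for 0.3 s.
2. every block present lies flat on the chest's floor, the lid still propped (z of block_c_mid in the frame of chest_floor between 0.005 and 0.017 m and x of block_c_mid in the frame of chest_floor between -0.09 and 0.09 m and y of block_c_mid in the frame of chest_floor between -0.178 and 0.178 m and z of block_1_mid in the frame of chest_floor between 0.005 and 0.017 m and x of block_1_mid in the frame of chest_floor between -0.09 and 0.09 m and y of block_1_mid in the frame of chest_floor between -0.178 and 0.178 m and z of block_2_mid in the frame of chest_floor between 0.005 and 0.017 m and x of block_2_mid in the frame of chest_floor between -0.09 and 0.09 m and y of block_2_mid in the frame of chest_floor between -0.178 and 0.178 m and z of block_3_mid in the frame of chest_floor between 0.005 and 0.017 m and x of block_3_mid in the frame of chest_floor between -0.09 and 0.09 m and y of block_3_mid in the frame of chest_floor between -0.178 and 0.178 m and value of joint lid above 1.4 rad and value of joint stay_knee above 3.344 rad), for 0.3 s.
3. the lid is lifted slightly, off its lock (value of joint lid above 1.497 rad and value of joint stay_knee below 3.344 rad).
4. the stay's knee is folded to the closing side (value of joint stay_knee below 2.574 rad).
At the end, for the whole second after the job is handed in: The lid is shut (within 0.03 rad) and every block present is at rest inside the chest, flat on its floor (block centre 5 to 17 mm above the floor) (value of joint lid below 0.03 rad and z of block_c_mid in the frame of chest_floor between 0.005 and 0.017 m and x of block_c_mid in the frame of chest_floor between -0.09 and 0.09 m and y of block_c_mid in the frame of chest_floor between -0.178 and 0.178 m and z of block_1_mid in the frame of chest_floor between 0.005 and 0.017 m and x of block_1_mid in the frame of chest_floor between -0.09 and 0.09 m and y of block_1_mid in the frame of chest_floor between -0.178 and 0.178 m and z of block_2_mid in the frame of chest_floor between 0.005 and 0.017 m and x of block_2_mid in the frame of chest_floor between -0.09 and 0.09 m and y of block_2_mid in the frame of chest_floor between -0.178 and 0.178 m and z of block_3_mid in the frame of chest_floor between 0.005 and 0.017 m and x of block_3_mid in the frame of chest_floor between -0.09 and 0.09 m and y of block_3_mid in the frame of chest_floor between -0.178 and 0.178 m and linear speed of each of block_c, block_1, block_2, block_3 below 0.01 m/s); the robot touches nothing.
It fails at once if the lid slammed: closing faster than 1.8 rad/s (velocity of joint lid below -1.8 rad/s).
It fails at once if the clamped block forced up while the jaw's lip still holds it (value of joint jaw below 0.002 m and horizontal distance between block_c_mid and clamp_seat below 0.015 m and z of block_c_mid in the frame of clamp_seat above 0.022 m).
It fails at once if an ink or tool that is no part of the job shifted by more than 40 mm (distance of any of gouge_a, gouge_b, brayer, ink_tin, ink_jar, baren, eraser from where it was at the start of the episode above 0.04 m).
Of block_1, block_2, block_3 only 2 to 3 are there at a start; the rules pass over those that are not, and their reading is None.
At some moment in a run one of block_1, block_2, block_3 may be knocked a few centimetres aside while the robot is not near it.
Once in a run the grip may slacken for a moment while it holds something.
It also fails if it takes over 200 s, if anything falls off the work surface, if the arm or the gripper's body presses on something with over 40 N, if the wrist force passes 120 N, or if a joint passes its speed limit or range.

### The arm

A 6-joint arm with a two-finger parallel gripper is mounted at the origin on the work surface. World frame = base frame: x ahead of the robot, y to its left, z up, the work surface at z = 0. Lengths are in m, angles in degrees, forces in N, time in s.
With the tool pointing down it reaches from about 0.4 to 0.825 m from the base axis. Payload 7 kg.
Tool frame: the origin (TCP) lies on the centre line of the jaws, within the pads' length; the fingertips stand r.nose_length ahead of it and the grasp point (between the pads) lies 2 mm behind it (r.nose_length is the distance from the TCP to the fingertips, in m); z points along the fingers, y is the direction in which the jaws open and shut (so a half turn about z gives the same grasp; the last joint's range is limited). The gripper opens to 88 mm and grips with 3 to 60 N. Pads are 19 mm wide; open, the fingers measure 130 mm over their backs; the gripper's body (78 mm by 193 mm) begins 47 mm behind the grasp point.
Start: joints at [-51.045, 20.546, 0.682, 0, -70.136, -16.507], TCP at [0.258, -0.624, 0.244] pointing down, gripper open.
Joint ranges: [-176.03, 176.03], [-82.01, 121.73], [-58.28, 71.71], [-173.87, 95.51], [-174.79, -0.11], [-173.66, 173.66]. Speed limits (degrees/s): [136.94, 136.94, 172.46, 180, 180, 180].

### API

Orientations are given as [roll, pitch, yaw] about the fixed x, y, z axes, in that order (R = Rz(yaw) Ry(pitch) Rx(roll)).
In Python, from plant import r gives the robot as it stands.
- The arm moves only by the tool apply_moves, never from a script. Its argument "targets" is a list of rows, each a list of 3 entries, a list of its own where there are three numbers: the shift along the tool's x, y, z scaled (see below), then the turn, a rotation vector about the tool's x, y, z scaled (see below), then the finger opening in mm, from 0 to 87.6. A call has 1 to 5 rows; each row shifts and turns the pose as measured when the row begins, along the tool's axes as they then stand; what a row does not reach is not made up. The controller multiplies each number of a shift by 0.04 m and each number of a turn by 8 degrees. A row lasts 1/10 s, in which the tool goes at most 50 mm and 8.59 degrees, less where a joint would pass 70% of its speed; a pose out of reach is approached as far as the arm can. A call with a number of a shift or a turn outside -1 to 1 is refused whole. A call with a gripper value outside its range is refused whole. The fingers move at their own pace and stop on an object; "squeeze" is the grip in N (left out, the last holds). Time passes only in rows, so rows that do not move let the fingers close. It gives the time, the measured TCP pose, the force and the opening at its end, in the units of the state.
- r.get_state(): the state, without advancing time (a new reading comes with each control period).
- r.capture(name): name is "scene" or "top" or "wrist"; returns a dict with "img" (400x640x3 uint8, blue, green, red), "z_map" (400x640 float32, m along the optical axis (not along the pixel's ray), 0 where there is no reading), "fx", "fy", "cx", "cy" (pixels), "camera_from_world" (4x4, takes a point from world to camera coordinates); the wrist camera has in their place "mount" (4x4, takes a point from camera to tool coordinates, whose origin is the TCP and whose axes are the flange's). Camera axes: x right, y up, looking along -z (the intrinsics and any distortion apply to the point x, -y, -z); pixel columns grow to the right and rows downward; lengths in m; the calibration is good to about 2 mm. A picture is of the moment at which its call begins: read the wrist's pose just before it.
- r.close_job(): hands the job in, once; it reports no verdict.
The state is a dict: "time_s": time; "joints": joint angles; "qd": joint speeds; "joint_torque": joint torques, N m; "tcp_pos": TCP position; "eef_rot": TCP orientation; "contact_force": force on the tool from outside, world axes, zero at the start; "moment": the same for the moment, N m; "gripper_width": finger opening in m.
Only numpy, scipy, OpenCV 4.12 (cv2) and the standard library are available. Lean on these libraries where they do the work, as an engineer would, in place of code of your own. Each camera call takes 0.05 s, during which the arm holds its last target.

## Working session

There is one attempt and no reset: what is moved stays moved. The work goes in short steps, Python scripts to look and compute and a tool call to move; the robot and the scene stay as the last step left them, time stands still between calls to the robot, and variables do not carry over. Pictures are saved under pics/ and viewed, and the job is handed in when it is done.

Besides the shell and the picture viewer there is one more tool, called after "Emit:" as a command line: name --argument value ..., lists and objects as JSON in quotes. apply_moves: Moves the arm, as the interface text tells. Its arguments: {"type":"object","properties":{"targets":{"type":"array","items":{"type":"array"}},"squeeze":{"type":"number"}},"required":["targets"]}

```bash
ls -la; mkdir -p pics
python3 - <<'E'
from plant import r
import cv2
print(r.get_state()); print(r.nose_length)
for n in("scene","top","wrist"):
    c=r.capture(n); cv2.imwrite(f"pics/{n}0.png",c["img"]); print(n,{k:v for k,v in c.items() if k not in("img","z_map")})
E
```

```text
total 12
drwxr-xr-x  3 agent agent 4096 Dec  6 20:04 .
drwxr-xr-x 23 root  root  4096 Dec  6 20:04 ..
drwxr-xr-x  2 agent agent 4096 Dec  6 20:04 pics
{'time_s': 0.0, 'joints': array([-5.10446143e+01,  2.05906480e+01,  6.33237123e-01, -2.16951325e-02,
       -7.01360760e+01, -1.65073007e+01]), 'qd': array([-0.08033637,  0.05339405, -0.12246553, -0.0940298 ,  0.10363837,
       -0.01945823]), 'joint_torque': array([-1.32376204e-03, -5.82716453e+01,  2.93060696e+01,  6.99703708e+00,
        6.89007895e-03, -1.94962754e-04]), 'tcp_pos': array([ 0.25755293, -0.62342037,  0.24262252]), 'eef_rot': array([ 1.79904571e+02, -7.01173897e-03, -1.57559298e+02]), 'contact_force': array([0.04468416, 0.42032768, 0.04299733]), 'moment': array([-0.02594839, -0.01469837,  0.04323116]), 'gripper_width': 0.08766330262660336}
0.017
scene {'fx': 467.9827215135854, 'fy': 467.9827215135854, 'cx': 322.52901986386195, 'cy': 200.6980743309225, 'camera_from_world': array([[ 0.73229023,  0.68098645, -0.00291093, -0.31106296],
       [-0.58252946,  0.62861827,  0.51526546,  0.30807028],
       [ 0.35271866, -0.37
[... 232 characters left out ...]
[[ 0.00435648, -0.99993379, -0.0106511 , -0.06863513],
       [ 0.98172702,  0.00225032,  0.19028135, -0.51334322],
       [-0.19024478, -0.01128543,  0.98167182, -1.16804279],
       [ 0.        ,  0.        ,  0.        ,  1.        ]])}
wrist {'fx': 358.25128977561184, 'fy': 358.25128977561184, 'cx': 320.0620036624753, 'cy': 201.72785472809431, 'mount': array([[ 5.87133613e-04,  9.57143761e-01,  2.89612631e-01,
         7.95765996e-02],
       [ 9.99999810e-01, -6.16391500e-04,  9.81233570e-06,
         6.10174016e-04],
       [ 1.87906580e-04,  2.89612570e-01, -9.57143941e-01,
        -1.40914872e-01],
       [ 0.00000000e+00,  0.00000000e+00,  0.00000000e+00,
         1.00000000e+00]])}
```

View pics/scene0.png

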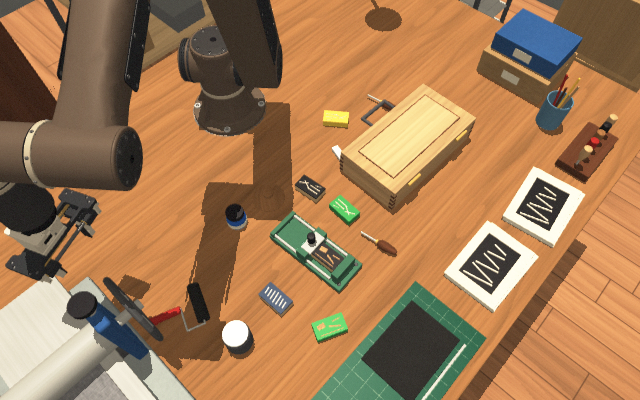

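View pics/top0.png

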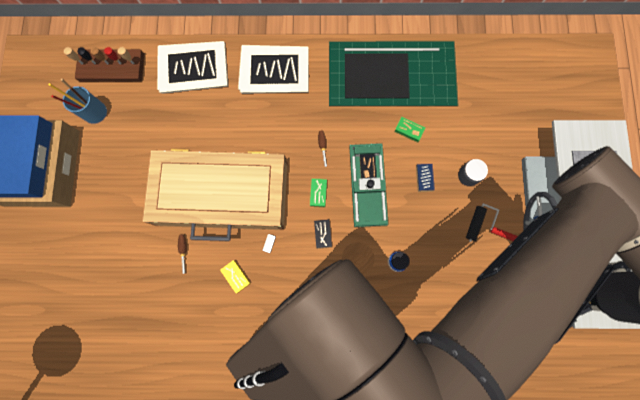

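View pics/wrist0.png

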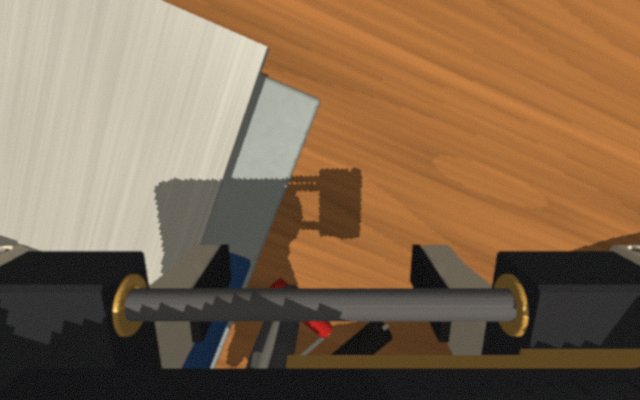

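```bash
cat > h.py <<'E'
from plant import r
import numpy as np, cv2
from scipy.spatial.transform import Rotation as Ro
def tool():
    s=r.get_state(); T=np.eye(4)
    T[:3,:3]=Ro.from_euler('xyz',s['eef_rot'],degrees=True).as_matrix(); T[:3,3]=s['tcp_pos']; return T
def cap(n):
    T=tool(); c=r.capture(n)
    c['W']=T@c['mount'] if n=='wrist' else np.linalg.inv(c['camera_from_world'])
    return c
def dep(c,u,v,z=None):
    """world point at pixel by depth, or by intersect with plane z"""
    d=np.array([(u-c['cx'])/c['fx'],-(v-c['cy'])/c['fy'],-1.])
    W=c['W']
    if z is None:
        h=c['z_map'][int(round(v)),int(round(u))]; return W[:3,:3]@(d*h)+W[:3,3]
    dw=W[:3,:3]@d; return W[:3,3]+dw*(z-W[2,3])/dw[2]
def cloud(c):
    v,u=np.mgrid[0:400,0:640]; h=c['z_map']
    d=np.stack([(u-c['cx'])/c['fx']*h,-(v-c['cy'])/c['fy']*h,-h],-1)
    P=d@c['W'][:3,:3].T+c['W'][:3,3]; P[h==0]=np.nan; return P
def pix(c,p):
    q=np.linalg.inv(c['W'])@np.r_[p,1]; return c['cx']+c['fx']*q[0]/-q[2], c['cy']+c['fy']*q[1]/q[2]
def go(p,rpy=None):
    """print tool-frame shift and turn to target, in move units"""
    T=tool(); s=(T[:3,:3].T@(np.array(p)-T[:3,3]))/0.04
    t=np.zeros(3)
    if rpy is not None: t=(Ro.from_matrix(T[:3,:3].T)*Ro.from_euler('xyz',rpy,degrees=True)).as_rotvec(degrees=True)/8
    print('pos',T[:3,3].round(4),'shift',s.round(2),'turn',t.round(2))
def st():
    s=r.get_state(); print('t',round(s['time_s'],2),'p',s['tcp_pos'].round(4),'rpy',s['eef_rot'].round(1),'F',s['contact_force'].round(1),'w',round(s['gripper_width']*1000,1),'j',s['joints'].round(0))
def crop(c,u0,v0,u1,v1,f,name):
    im=c['img'][v0:v1,u0:u1]; cv2.imwrite('pics/'+name,cv2.resize(im,None,fx=f,fy=f,interpolation=cv2.INTER_CUBIC))
E
python3 - <<'E'
from h import *
c=cap('top'); P=cloud(c)
for n,(u,v) in dict(bench=(300,300),bl1=(323,234),blue=(425,177),clampblk=(368,158),jawknob=(370,183),lidFL=(146,222),lidFR=(280,226),lidRL=(152,152),lidRR=(285,154),lidc=(215,187),handle=(211,238),er=(268,243),jar=(399,257),tin=(475,168),gA=(322,150),gB=(182,245),yel=(235,276),grn=(318,192),grn2=(410,128)).items():
    print(n,(u,v),P[v,u].round(3))
crop(c,300,110,500,260,4,'c1.png'); crop(c,130,130,330,270,4,'c2.png')
c=cap('scene'); crop(c,230,80,480,290,3,'c3.png')
E
```

```text
bench (300, 300) [ 0.265 -0.051  0.82 ]
bl1 (323, 234) [ 0.419 -0.058  0.022]
blue (425, 177) [ 0.589 -0.357  0.023]
clampblk (368, 158) [ 0.642 -0.189  0.039]
jawknob (370, 183) [ 0.555 -0.189  0.088]
lidFL (146, 222) [0.445 0.432 0.08 ]
lidFR (280, 226) [0.434 0.06  0.081]
lidRL (152, 152) [0.644 0.428 0.09 ]
lidRR (285, 154) [ 0.666  0.06  -0.   ]
lidc (215, 187) [0.542 0.242 0.092]
handle (211, 238) [0.4   0.246 0.091]
er (268, 243) [0.394 0.102 0.01 ]
jar (399, 257) [ 0.352 -0.268  0.059]
tin (475, 168) [ 0.604 -0.49   0.068]
gA (322, 150) [ 0.674 -0.053  0.014]
gB (182, 245) [0.386 0.347 0.023]
yel (235, 276) [0.299 0.191 0.024]
grn (318, 192) [ 0.543 -0.042  0.021]
grn2 (410, 128) [ 0.741 -0.318  0.022]
```

View pics/c1.png

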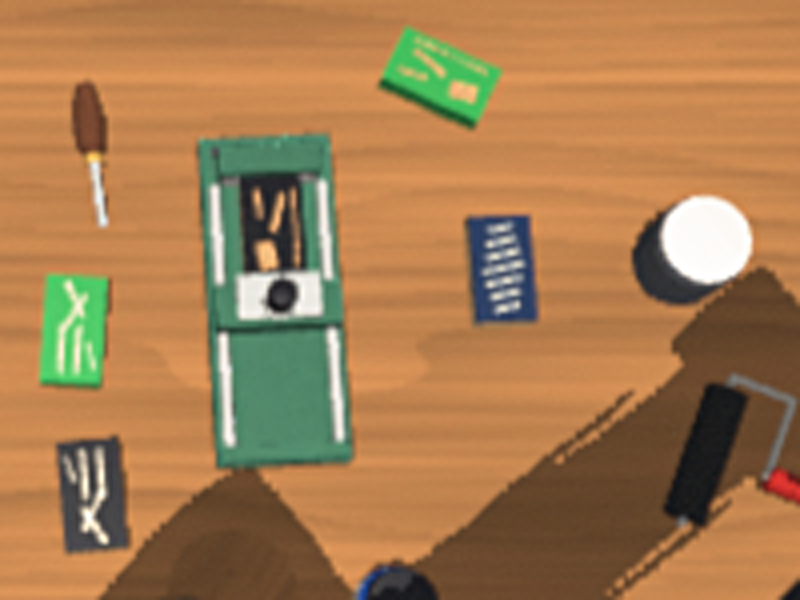

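View pics/c2.png

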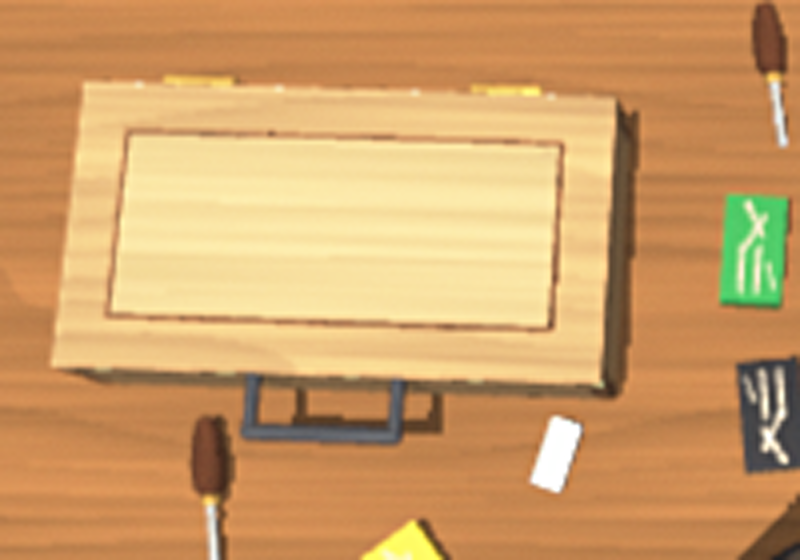

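View pics/c3.png

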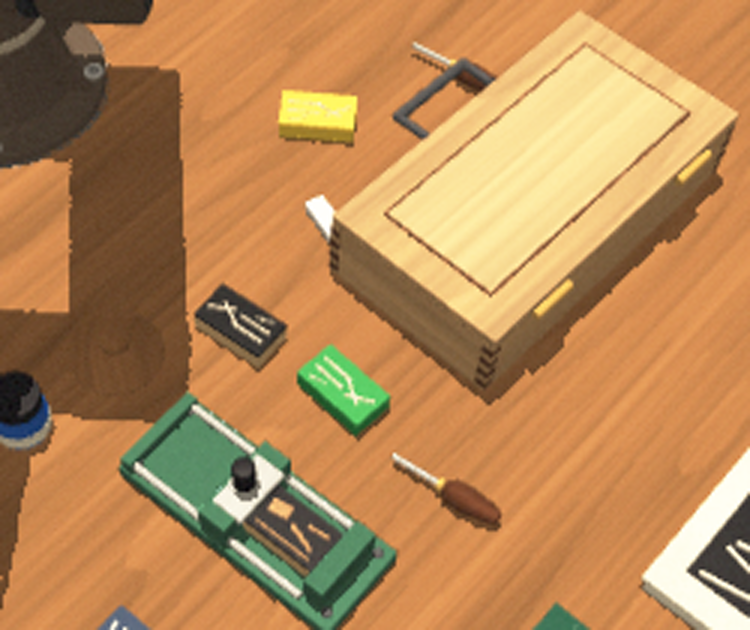

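Run:
```python
from h import *
c=cap('top'); P=cloud(c)
ps=[dep(c,u,v,.09) for u,v in((151,150.5),(284.5,154.5),(281.2,226.2),(143,221.8))]
for p in ps: print(p.round(4))
ps=np.array(ps); print('ctr',ps.mean(0))
M=(P[...,2]>.084)&(P[...,2]<.1)&(P[...,0]>.43)&(P[...,1]>.02)
q=P[M][:,:2].astype(np.float32); print(cv2.minAreaRect(q),np.median(P[M][:,2]))
def rect(u0,v0,u1,v1,lo,hi):
    S=P[v0:v1,u0:u1].reshape(-1,3); S=S[(S[:,2]>lo)&(S[:,2]<hi)]; print(cv2.minAreaRect(S[:,:2].astype(np.float32)),np.median(S[:,2]),len(S))
print('handle');rect(185,228,235,245,.05,.2)
print('blk');rect(310,215,335,252,.015,.035)
print('blue');rect(410,160,440,195,.015,.035)
print('clampblk');rect(359,153,377,178,.035,.045)
print('clamp all');rect(345,140,392,230,.012,.022)
print('knob');rect(360,174,380,192,.075,.1)
print('jar');rect(385,245,415,275,.05,.07)
print('tin');rect(455,155,490,190,.06,.08)
s=cap('scene');Q=cloud(s)
for uv in((262,190),(270,197),(280,205),(255,205)): print(uv,Q[uv[1],uv[0]].round(3))
```

```text
[0.6478 0.4307 0.09  ]
[0.6364 0.0511 0.09  ]
[0.4326 0.0554 0.09  ]
[0.4437 0.4358 0.09  ]
ctr [0.5401509  0.24326382 0.09      ]
((0.6922017335891724, 0.42150580883026123), (0.7863682508468628, 0.4916604161262512), 82.27330780029297) 0.09021615984775566
handle
((0.41022709012031555, 0.25030672550201416), (0.11119307577610016, 0.03631201013922691), 89.9779052734375) 0.08815044248998194 243
blk
((0.42050036787986755, -0.056537460535764694), (0.0812409296631813, 0.04485531896352768), 5.308023452758789) 0.0226725429840009 435
blue
((0.5887174606323242, -0.3590366244316101), (0.08067668229341507, 0.046934451907873154), 1.7811630964279175) 0.02305521480539663 429
clampblk
((0.6188996434211731, -0.1888209879398346), (0.07197043299674988, 0.04988880828022957), 2.195732355117798) 0.040754609973344014 367
clamp all
((0.5684521198272705, -0.19070369005203247), (0.25107669830322266, 0.10029049962759018), 2.8136754035949707) 0.01769751922228413 1279
knob
((0.5554711222648621, -0.19076626002788544), (0.018467459827661514, 0.019351940602064133), 6.1520161628723145) 0.08391854626555095 49
jar
((0.34268930554389954, -0.27221375703811646), (0.04669012501835823, 0.0475517101585865), 0.1266425997018814) 0.0597071751017928 259
tin
((0.5955732464790344, -0.4911976456642151), (0.06363752484321594, 0.06264428049325943), 88.1710205078125) 0.07169661887590473 422
(262, 190) [ 0.322 -0.151  0.011]
(270, 197) [ 0.364 -0.156  0.025]
(280, 205) [ 0.396 -0.149  0.008]
(255, 205) [ 0.343 -0.199  0.008]
```

Emit:
apply_moves --targets '[[[0,0,0],[0,0,-1],87],[[0,0,0],[0,0,-1],87],[[0,0,0],[0,0,-1],87],[[0,0,0],[0,0,-1],87],[[0,0,0],[0,0,-1],87]]'

```text
time_s: 0.85
tcp_pos: [0.2576, -0.6235, 0.243]
eef_rot: [180.0, 0.0, -116.2]
contact_force: [0.4, -0.8, 0.0]
gripper_width: 0.0868
```

Emit:
apply_moves --targets '[[[0,0,0],[0,0,-1],87],[[0,0,0],[0,0,-1],87],[[0,0,0],[0,0,-1],87],[[0,0,0],[0,0,-0.3],87],[[0,0,0],[0,0,0],87]]'

```text
time_s: 1.35
tcp_pos: [0.2575, -0.6233, 0.2428]
eef_rot: [180.0, 0.1, -88.4]
contact_force: [-0.7, -0.5, 0.1]
gripper_width: 0.0874
```

Run:
```python
from h import *
st(); go((.5,-.2,.25),(180,0,-91.7))
```

```text
t 1.35 p [ 0.2575 -0.6233  0.2428] rpy [ 1.80e+02  1.00e-01 -8.84e+01] F [-0.7 -0.5  0.1] w 87.4 j [-51.  21.   1.  -0. -70.  53.]
pos [ 0.2575 -0.6233  0.2428] shift [-10.41  -6.35  -0.17] turn [0.   0.01 0.41]
```

Emit:
apply_moves --targets '[[[-0.9,-0.7,0],[0,0,0.4],87],[[-0.9,-0.7,0],[0,0,0],87],[[-0.9,-0.7,0],[0,0,0],87],[[-0.9,-0.7,0],[0,0,0],87],[[-0.9,-0.7,0],[0,0,0],87]]'

```text
time_s: 1.85
tcp_pos: [0.4019, -0.4453, 0.2415]
eef_rot: [179.9, 0.1, -92.8]
contact_force: [0.9, -0.6, -0.0]
gripper_width: 0.0873
```

Emit:
apply_moves --targets '[[[-0.9,-0.7,0],[0,0,0],87],[[-0.9,-0.7,0],[0,0,0],87],[[-0.9,-0.7,0],[0,0,0],87],[[-1,-0.7,0],[0,0,0],87],[[-1,0,0],[0,0,0],87]]'

```text
time_s: 2.35
tcp_pos: [0.5298, -0.2559, 0.2422]
eef_rot: [-180.0, 0.0, -93.3]
contact_force: [0.1, 0.2, 0.1]
gripper_width: 0.0868
```

Emit:
apply_moves --targets '[[[-1,0,0],[0,0,0],60],[[-1,0,0],[0,0,0],60],[[-1,0,0],[0,0,0],40],[[-1,0,0],[0,0,0],40],[[-1,0,0],[0,0,0],30]]'

```text
time_s: 2.85
tcp_pos: [0.5425, -0.0475, 0.2425]
eef_rot: [-179.9, 0.0, -93.8]
contact_force: [0.7, 1.2, 0.4]
gripper_width: 0.0524
```

Run:
```python
from h import *
st(); go((.397,.2475,.2),(180,0,-91.7))
c=cap('top');cv2.imwrite('pics/top1.png',c['img'])
```

```text
t 2.85 p [ 0.5425 -0.0475  0.2425] rpy [-179.9    0.   -93.8] F [0.7 1.2 0.4] w 52.4 j [ 16.   8. -16.   0. -66. -19.]
pos [ 0.5425 -0.0475  0.2425] shift [-7.12  4.12  1.06] turn [-0.01  0.   -0.26]
```

View pics/top1.png

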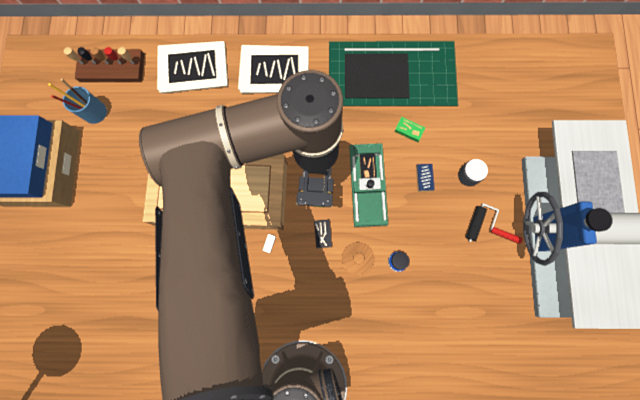

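Emit:
apply_moves --targets '[[[-1,0.6,0],[0,0,-0.25],26],[[-1,0.6,0],[0,0,0],26],[[-1,0.6,0],[0,0,0],26],[[-1,0.6,0],[0,0,0],26],[[-1,0.6,0],[0,0,0],26]]'

```text
time_s: 3.4
tcp_pos: [0.4302, 0.1647, 0.2425]
eef_rot: [-179.8, 0.1, -92.4]
contact_force: [1.0, 0.5, 0.3]
gripper_width: 0.0261
```

Emit:
apply_moves --targets '[[[-1,0.6,0],[0,0,0],26],[[-0.8,0.6,0],[0,0,0],26],[[0,0,0],[0,0,0],26]]'

```text
time_s: 3.7
tcp_pos: [0.3811, 0.2451, 0.2438]
eef_rot: [-179.7, 0.3, -92.4]
contact_force: [0.2, -0.8, -0.1]
gripper_width: 0.0255
```

Run:
```python
from h import *
st(); go((.397,.2475,.2),(180,0,-91.7))
c=cap('wrist');cv2.imwrite('pics/w1.png',c['img'])
print([dep(c,u,v).round(3) for u,v in((320,200),(320,240))])
```

```text
t 3.7 p [0.3811 0.2451 0.2438] rpy [-179.7    0.3  -92.4] F [ 0.2 -0.8 -0.1] w 25.5 j [ 58.  -1. -26.   0. -65. -60.]
pos [0.3811 0.2451 0.2438] shift [-0.07 -0.39  1.1 ] turn [-0.04  0.04 -0.08]
[array([ 0.383,  0.283, -0.001]), array([0.385, 0.331, 0.   ])]
```

View pics/w1.png

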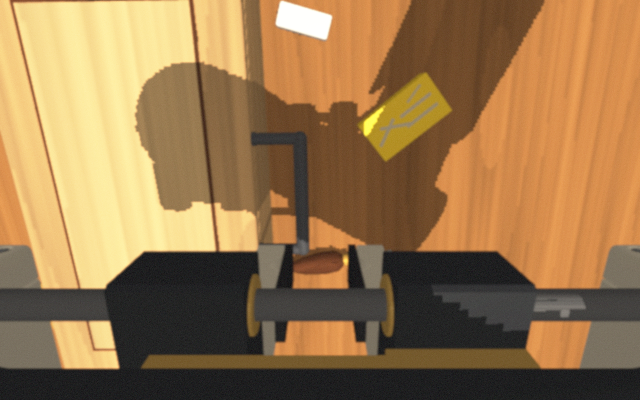

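Run:
```python
from h import *
c=cap('wrist')
for v in (160,200,230):
    for u in range(292,312,3): print(v,u,dep(c,u,v).round(4))
```

```text
160 292 [0.4118 0.2344 0.001 ]
160 295 [0.4014 0.219  0.0866]
160 298 [0.3988 0.2189 0.0876]
160 301 [0.3962 0.2187 0.0893]
160 304 [0.3938 0.2189 0.0886]
160 307 [0.3913 0.2193 0.0871]
160 310 [0.3924 0.2353 0.0005]
200 292 [4.148e-01 2.798e-01 3.000e-04]
200 295 [ 0.4115  0.2803 -0.0009]
200 298 [0.4009 0.2538 0.0879]
200 301 [0.3981 0.2532 0.0902]
200 304 [0.3956 0.2537 0.0887]
200 307 [0.3931 0.2542 0.0875]
200 310 [0.3946 0.2806 0.    ]
230 292 [4.171e-01 3.158e-01 2.000e-04]
230 295 [4.136e-01 3.159e-01 2.000e-04]
230 298 [0.4025 0.2815 0.0879]
230 301 [0.3997 0.2809 0.0898]
230 304 [0.397  0.2809 0.0901]
230 307 [0.3945 0.2818 0.088 ]
230 310 [0.3921 0.2836 0.0837]
```

Emit:
apply_moves --targets '[[[-0.07,-0.4,0],[0,0,-0.08],26],[[0,0,1],[0,0,0],26],[[0,0,1],[0,0,0],26],[[0,0,0],[0,0,0],26]]'

```text
time_s: 4.2
tcp_pos: [0.4026, 0.2428, 0.1636]
eef_rot: [-179.5, 0.4, -92.2]
contact_force: [-0.1, -0.7, -0.6]
gripper_width: 0.0265
```

Run:
```python
from h import *
st(); go((.397,.2475,.084),(180,0,-91.7))
```

```text
t 4.2 p [0.4026 0.2428 0.1636] rpy [-179.5    0.4  -92.2] F [-0.1 -0.7 -0.6] w 26.5 j [ 55.   5. -31.   0. -53. -58.]
pos [0.4026 0.2428 0.1636] shift [-0.1   0.16  1.99] turn [-0.06  0.05 -0.06]
```

Emit:
apply_moves --targets '[[[-0.1,0.16,0],[0,0,0],26],[[0,0,1],[0,0,0],26],[[0,0,1],[0,0,0],26],[[0,0,0],[0,0,0],26]]'

```text
time_s: 4.6
tcp_pos: [0.4012, 0.2496, 0.089]
eef_rot: [-179.1, 0.8, -92.4]
contact_force: [0.0, -1.1, 0.0]
gripper_width: 0.0265
```

Run:
```python
from h import *
st(); go((.397,.2475,.084),(180,0,-91.7))
```

```text
t 4.6 p [0.4012 0.2496 0.089 ] rpy [-179.1    0.8  -92.4] F [ 0.  -1.1  0. ] w 26.5 j [ 56.  10. -37.   0. -41. -59.]
pos [0.4012 0.2496 0.089 ] shift [0.06 0.1  0.12] turn [-0.11  0.1  -0.09]
```

Emit:
apply_moves --squeeze 15 --targets '[[[0.05,0.12,0.12],[-0.1,0.1,0],26],[[0,0,0],[0,0,0],5],[[0,0,0],[0,0,0],5],[[0,0,0],[0,0,0],5]]'

```text
time_s: 5.0
tcp_pos: [0.3988, 0.2505, 0.0912]
eef_rot: [-179.7, 0.3, -92.4]
contact_force: [2.5, -3.1, -2.9]
gripper_width: 0.0113
```

```bash
cat >> h.py <<'E'
Hx=np.array([.642,.2405]); cx_=np.array([.9995,-.0300])
def bar(th):
    a=-.245*np.cos(th)+.006*np.sin(th); z=.078+.245*np.sin(th)+.006*np.cos(th)
    p=Hx+a*cx_; return np.array([p[0],p[1],z])
E
python3 - <<'E'
from h import *
st(); T=tool(); p0=T[:3,3]; off=p0-bar(0); print(off)
q=p0
for th in np.arange(.1,1.521,.1).tolist()+[1.5,1.52]:
    p=bar(th)+off; print(round(th,2),p.round(3),(T[:3,:3].T@(p-q)/.04).round(2)); q=p
E
```

```text
t 5.0 p [0.3988 0.2505 0.0912] rpy [-179.7    0.3  -92.4] F [ 2.5 -3.1 -2.9] w 11.3 j [ 56.  11. -36.   0. -43. -59.]
[0.00169174 0.00268763 0.00721013]
0.1 [0.401 0.25  0.116] [-0.   -0.05 -0.61]
0.2 [0.405 0.25  0.14 ] [-0.   -0.11 -0.6 ]
0.3 [0.412 0.25  0.163] [-0.   -0.17 -0.59]
0.4 [0.42  0.25  0.186] [-0.01 -0.23 -0.57]
0.5 [0.432 0.25  0.208] [-0.01 -0.28 -0.54]
0.6 [0.445 0.249 0.228] [-0.01 -0.34 -0.51]
0.7 [0.46  0.249 0.248] [-0.01 -0.39 -0.48]
0.8 [0.477 0.248 0.265] [-0.01 -0.43 -0.44]
0.9 [0.496 0.248 0.281] [-0.01 -0.47 -0.39]
1.0 [0.516 0.247 0.295] [-0.01 -0.51 -0.34]
1.1 [0.538 0.246 0.306] [-0.01 -0.54 -0.29]
1.2 [0.561 0.246 0.316] [-0.01 -0.57 -0.23]
1.3 [0.584 0.245 0.323] [-0.01 -0.59 -0.18]
1.4 [0.608 0.244 0.328] [-0.01 -0.6  -0.12]
1.5 [0.632 0.244 0.33 ] [-0.01 -0.61 -0.06]
1.5 [0.632 0.244 0.33 ] [ 0.  0. -0.]
1.52 [0.637 0.243 0.33 ] [-0.   -0.12 -0.  ]
```

Emit:
apply_moves --targets '[[[0,0,0],[0,0,0],26],[[0,0.05,0.15],[0,0,0],26],[[0,0,0.1],[0,0,0],26],[[0,0,0],[0,0,0],5],[[0,0,0],[0,0,0],5]]'

```text
time_s: 5.5
tcp_pos: [0.3972, 0.2517, 0.0822]
eef_rot: [-179.6, 0.5, -92.4]
contact_force: [3.3, -0.8, -0.4]
gripper_width: 0.0153
```

Emit:
apply_moves --targets '[[[0,0,0],[0,0,0],5],[[0,0,0],[0,0,0],5]]'

```text
time_s: 5.7
tcp_pos: [0.399, 0.2517, 0.0825]
eef_rot: [-179.4, 0.4, -92.3]
contact_force: [-4.1, 2.1, -1.4]
gripper_width: 0.0113
```

Emit:
apply_moves --targets '[[[0,-0.05,-0.6],[0,0,0],5],[[0,-0.11,-0.6],[0,0,0],5],[[0,-0.17,-0.59],[0,0,0],5],[[0,0,0],[0,0,0],5]]'

```text
time_s: 6.1
tcp_pos: [0.4112, 0.2512, 0.1548]
eef_rot: [-179.5, 0.4, -92.3]
contact_force: [3.1, -2.1, -2.8]
gripper_width: 0.0112
```

```bash
cat >> h.py <<'E'
def arc(off,ths):
    from scipy.optimize import minimize_scalar as ms
    T=tool(); q=T[:3,3]
    m=ms(lambda t:np.linalg.norm(bar(t)+off-q),bounds=(0,1.57),method='bounded'); print('th',round(m.x,3),'err',round(m.fun*1000,1),'mm')
    for th in ths:
        p=bar(th)+off; print(round(th,2),p.round(3),(T[:3,:3].T@(p-q)/.04).round(2)); q=p
E
python3 - <<'E'
from h import *
st(); arc(np.array([.001,.003,-.0015]),np.arange(.3,1.53,.1))
c=cap('scene');cv2.imwrite('pics/s1.png',c['img'])
E
```

```text
t 6.1 p [0.4112 0.2512 0.1548] rpy [-179.5    0.4  -92.3] F [ 3.1 -2.1 -2.8] w 11.2 j [ 55.   7. -31.   0. -52. -57.]
th 0.301 err 0.8 mm
0.3 [0.411 0.25  0.155] [0.02 0.01 0.  ]
0.4 [0.42  0.25  0.177] [-0.01 -0.23 -0.57]
0.5 [0.431 0.25  0.199] [-0.01 -0.28 -0.54]
0.6 [0.444 0.249 0.22 ] [-0.01 -0.34 -0.51]
0.7 [0.46  0.249 0.239] [-0.01 -0.39 -0.48]
0.8 [0.477 0.248 0.256] [-0.01 -0.43 -0.43]
0.9 [0.495 0.248 0.272] [-0.01 -0.47 -0.39]
1.0 [0.516 0.247 0.286] [-0.01 -0.51 -0.34]
1.1 [0.537 0.247 0.298] [-0.01 -0.54 -0.29]
1.2 [0.56  0.246 0.307] [-0.01 -0.57 -0.23]
1.3 [0.583 0.245 0.314] [-0.01 -0.59 -0.17]
1.4 [0.607 0.245 0.319] [-0.01 -0.6  -0.11]
1.5 [0.632 0.244 0.321] [-0.01 -0.61 -0.05]
```

View pics/s1.png

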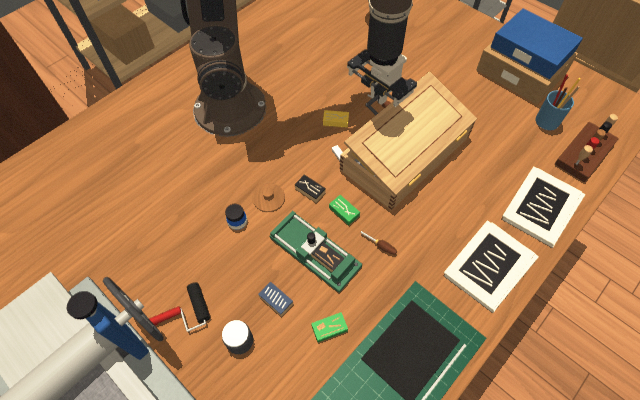

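Emit:
apply_moves --targets '[[[0,-0.23,-0.57],[0,0,0],5],[[0,-0.28,-0.54],[0,0,0],5],[[0,-0.34,-0.51],[0,0,0],5],[[0,-0.39,-0.48],[0,0,0],5],[[0,0,0],[0,0,0],5]]'

```text
time_s: 6.65
tcp_pos: [0.4552, 0.2503, 0.2339]
eef_rot: [179.8, 0.4, -92.4]
contact_force: [-3.1, 0.8, 0.6]
gripper_width: 0.0158
```

Run:
```python
from h import *
st(); arc(np.array([.001,.003,-.0015]),np.arange(.8,1.53,.1))
```

```text
t 6.65 p [0.4552 0.2503 0.2339] rpy [179.8   0.4 -92.4] F [-3.1  0.8  0.6] w 15.8 j [ 50.   6. -19.  -0. -64. -52.]
th 0.673 err 1.1 mm
0.8 [0.477 0.248 0.256] [ 0.02 -0.54 -0.57]
0.9 [0.495 0.248 0.272] [-0.01 -0.47 -0.39]
1.0 [0.516 0.247 0.286] [-0.01 -0.51 -0.35]
1.1 [0.537 0.247 0.298] [-0.01 -0.54 -0.29]
1.2 [0.56  0.246 0.307] [-0.01 -0.56 -0.24]
1.3 [0.583 0.245 0.314] [-0.01 -0.58 -0.18]
1.4 [0.607 0.245 0.319] [-0.01 -0.6  -0.12]
1.5 [0.632 0.244 0.321] [-0.01 -0.61 -0.06]
```

Emit:
apply_moves --targets '[[[0,0,0],[0,0,0],5],[[0,0,0],[0,0,0],5]]'

```text
time_s: 6.85
tcp_pos: [0.4515, 0.2504, 0.2316]
eef_rot: [179.4, 0.4, -92.5]
contact_force: [2.2, 0.5, -3.2]
gripper_width: 0.0113
```

Run:
```python
from h import *
st()
c=cap('wrist');cv2.imwrite('pics/w2.png',c['img'])
c=cap('scene');crop(c,300,20,500,220,3,'s2.png')
```

```text
t 6.85 p [0.4515 0.2504 0.2316] rpy [179.4   0.4 -92.5] F [ 2.2  0.5 -3.2] w 11.3 j [ 50.   6. -20.  -1. -64. -52.]
```

View pics/w2.png

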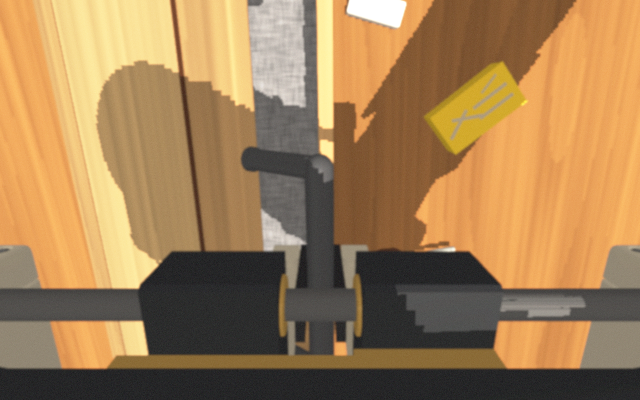

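View pics/s2.png

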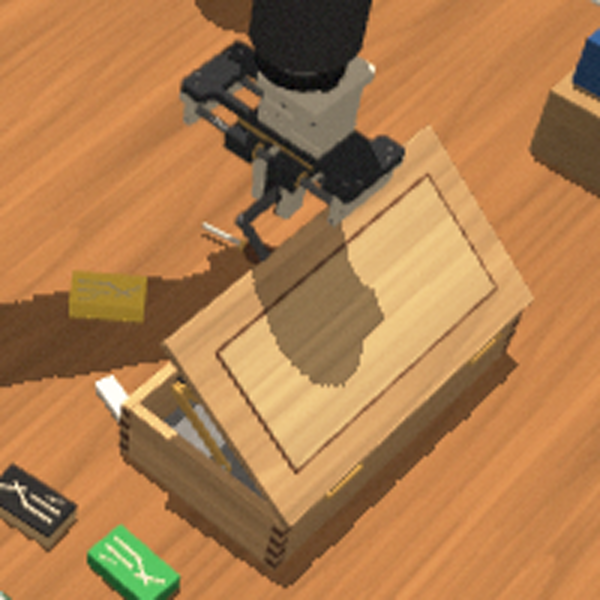

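Run:
```python
from h import *
arc(np.array([.001,.003,-.0015]),np.arange(.7,1.53,.1))
```

```text
th 0.655 err 1.8 mm
0.7 [0.46  0.249 0.239] [ 0.02 -0.2  -0.19]
0.8 [0.477 0.248 0.256] [-0.01 -0.42 -0.44]
0.9 [0.495 0.248 0.272] [-0.01 -0.47 -0.4 ]
1.0 [0.516 0.247 0.286] [-0.01 -0.5  -0.35]
1.1 [0.537 0.247 0.298] [-0.01 -0.54 -0.3 ]
1.2 [0.56  0.246 0.307] [-0.01 -0.56 -0.24]
1.3 [0.583 0.245 0.314] [-0.01 -0.58 -0.19]
1.4 [0.607 0.245 0.319] [-0.01 -0.6  -0.13]
1.5 [0.632 0.244 0.321] [-0.01 -0.61 -0.07]
```

Emit:
apply_moves --targets '[[[0,-0.41,-0.44],[0,0,0],5],[[0,-0.43,-0.43],[0,0,0],5],[[0,-0.47,-0.39],[0,0,0],5],[[0,-0.51,-0.34],[0,0,0],5],[[0,0,0],[0,0,0],5]]'

```text
time_s: 7.45
tcp_pos: [0.5202, 0.2483, 0.2928]
eef_rot: [178.7, 0.3, -92.2]
contact_force: [-4.3, 0.1, 4.2]
gripper_width: 0.0115
```

Run:
```python
from h import *
st(); arc(np.array([.001,.003,-.0015]),np.arange(1.1,1.53,.1))
```

```text
t 7.45 p [0.5202 0.2483 0.2928] rpy [178.7   0.3 -92.2] F [-4.3  0.1  4.2] w 11.5 j [ 44.  10.  -6.  -1. -74. -46.]
th 1.029 err 3.8 mm
1.1 [0.537 0.247 0.298] [ 0.02 -0.43 -0.13]
1.2 [0.56  0.246 0.307] [-0.01 -0.56 -0.25]
1.3 [0.583 0.245 0.314] [-0.01 -0.58 -0.19]
1.4 [0.607 0.245 0.319] [-0.01 -0.6  -0.13]
1.5 [0.632 0.244 0.321] [-0.01 -0.61 -0.07]
```

Emit:
apply_moves --targets '[[[0,-0.45,-0.22],[0,0,0],5],[[0,-0.55,-0.24],[0,0,0],5],[[0,-0.58,-0.18],[0,0,0],5],[[0,0,0],[0,0,0],5]]'

```text
time_s: 7.85
tcp_pos: [0.5847, 0.2461, 0.3183]
eef_rot: [178.7, 0.3, -92.1]
contact_force: [-1.2, 0.0, 4.6]
gripper_width: 0.0114
```

Run:
```python
from h import *
st(); arc(np.array([.001,.003,.002]),np.r_[1.3,1.4,1.475,1.52])
```

```text
t 7.85 p [0.5847 0.2461 0.3183] rpy [178.7   0.3 -92.1] F [-1.2  0.   4.6] w 11.4 j [ 40.  15.   3.  -1. -79. -42.]
th 1.306 err 0.9 mm
1.3 [0.583 0.245 0.318] [0.02 0.03 0.02]
1.4 [0.607 0.245 0.322] [-0.   -0.6  -0.13]
1.48 [0.626 0.244 0.324] [-0.   -0.46 -0.06]
1.52 [0.637 0.244 0.325] [-0.   -0.27 -0.02]
```

Emit:
apply_moves --targets '[[[0,-0.58,-0.11],[0,0,0],5],[[0,-0.45,-0.06],[0,0,0],5],[[0,-0.25,-0.02],[0,0,0],5],[[0,-0.03,0],[0,0,0],5],[[0,0,0],[0,0,0],5]]'

```text
time_s: 8.35
tcp_pos: [0.638, 0.2443, 0.3245]
eef_rot: [178.6, 0.2, -92.1]
contact_force: [-6.7, 0.6, 6.4]
gripper_width: 0.0111
```

Run:
```python
from h import *
st(); arc(np.array([.001,.003,.002]),np.r_[1.475,1.52])
c=cap('scene');crop(c,300,0,500,200,3,'s3.png')
```

```text
t 8.35 p [0.638  0.2443 0.3245] rpy [178.6   0.2 -92.1] F [-6.7  0.6  6.4] w 11.1 j [ 37.  20.  11.  -1. -82. -39.]
th 1.526 err 0.8 mm
1.48 [0.626 0.244 0.324] [0.02 0.31 0.01]
1.52 [0.637 0.244 0.325] [-0.   -0.27 -0.02]
```

View pics/s3.png

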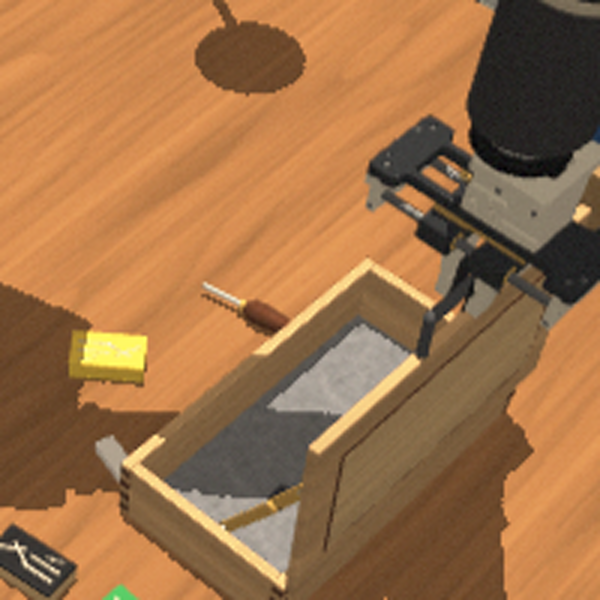

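Emit:
apply_moves --targets '[[[0,0,0],[0,0,0],5],[[0,0,0],[0,0,0],5],[[0,0,0],[0,0,0],5],[[0,0.08,0],[0,0,0],5],[[0,0.08,0],[0,0,0],5]]'

```text
time_s: 8.9
tcp_pos: [0.6311, 0.2445, 0.3243]
eef_rot: [178.6, 0.1, -92.1]
contact_force: [0.5, -0.2, 2.5]
gripper_width: 0.0117
```

Emit:
apply_moves --targets '[[[0,0.1,0],[0,0,0],5],[[0,0.1,0],[0,0,0],5],[[0,0,0],[0,0,0],5]]'

```text
time_s: 9.2
tcp_pos: [0.6228, 0.2448, 0.3238]
eef_rot: [178.7, 0.1, -92.1]
contact_force: [1.9, -0.9, 2.3]
gripper_width: 0.0112
```

Run:
```python
from h import *
st(); arc(np.array([.001,.003,.002]),np.r_[1.475,1.52])
c=cap('scene');crop(c,300,0,500,200,3,'s4.png')
c=cap('top');crop(c,130,90,330,240,4,'t4.png')
```

```text
t 9.2 p [0.6228 0.2448 0.3238] rpy [ 1.787e+02  1.000e-01 -9.210e+01] F [ 1.9 -0.9  2.3] w 11.2 j [ 38.  19.   9.  -1. -81. -40.]
th 1.463 err 0.9 mm
1.48 [0.626 0.244 0.324] [ 0.02 -0.07 -0.02]
1.52 [0.637 0.244 0.325] [-0.   -0.27 -0.02]
```

View pics/s4.png

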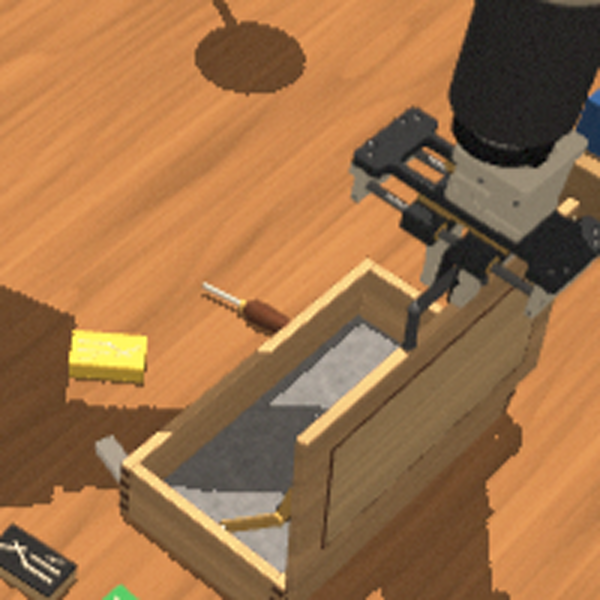

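View pics/t4.png

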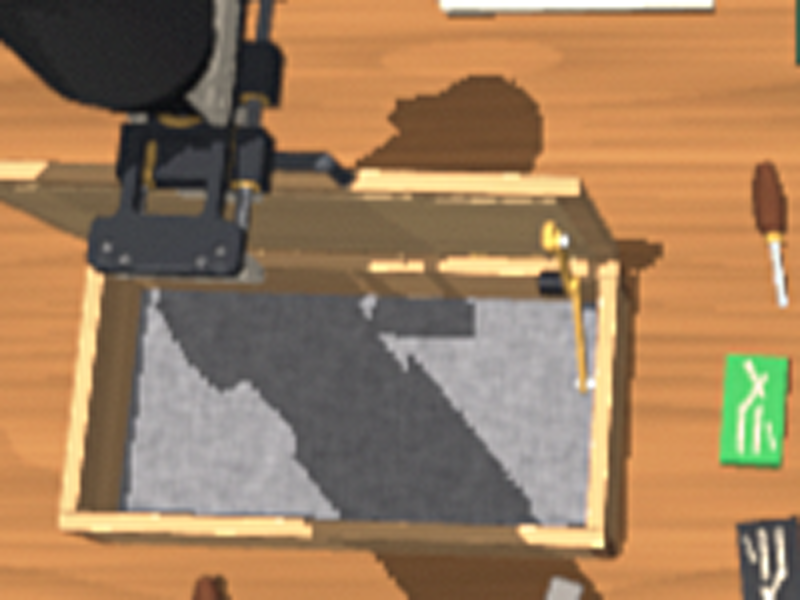

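Run:
```python
from h import *
c=cap('top')
C=np.array([.540,.243]);X=cx_;Y=np.array([.03,.9995])
for u,v in((267,161),(265,161),(270,161),(272,158),(275,175),(276,185),(268,149)):
    p=dep(c,u,v); d=p[:2]-C; print((u,v),p.round(3),'chest',(d@X).round(3),(d@Y).round(3),round(p[2]-.008,3))
```

```text
(267, 161) [0.603 0.092 0.14 ] chest 0.067 -0.149 0.132
(265, 161) [0.603 0.097 0.141] chest 0.067 -0.144 0.133
(270, 161) [0.603 0.084 0.14 ] chest 0.067 -0.157 0.132
(272, 158) [0.608 0.077 0.15 ] chest 0.073 -0.163 0.142
(275, 175) [0.573 0.074 0.104] chest 0.038 -0.167 0.096
(276, 185) [0.552 0.075 0.074] chest 0.017 -0.168 0.066
(268, 149) [0.616 0.081 0.203] chest 0.081 -0.16 0.195
```

Emit:
apply_moves --targets '[[[0,-0.08,0],[0,0,0],5],[[0,0,0],[0,0,0],28],[[0,0,0],[0,0,0],28],[[0,0,-0.5],[0,0,0],28],[[0,0,-0.9],[0,0,0],28]]'

```text
time_s: 9.85
tcp_pos: [0.6253, 0.2441, 0.3735]
eef_rot: [178.0, -0.2, -92.1]
contact_force: [0.7, 0.4, 0.2]
gripper_width: 0.0282
```

Run:
```python
from h import *
st(); go((.55,.0,.33),(180,0,-92))
c=cap('scene');crop(c,300,0,500,200,3,'s5.png')
c=cap('top');cv2.imwrite('pics/t5.png',c['img'])
```

```text
t 9.85 p [0.6253 0.2441 0.3735] rpy [178.   -0.2 -92.1] F [0.7 0.4 0.2] w 28.2 j [ 37.  19.  15.  -1. -88. -39.]
pos [0.6253 0.2441 0.3735] shift [6.16 1.62 1.17] turn [ 0.26 -0.02 -0.02]
```

View pics/t5.png

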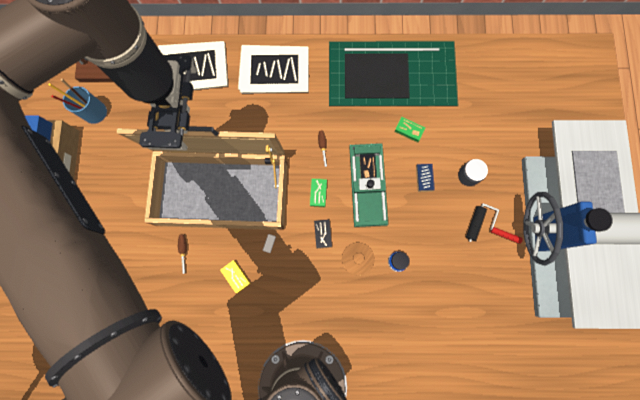

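View pics/s5.png

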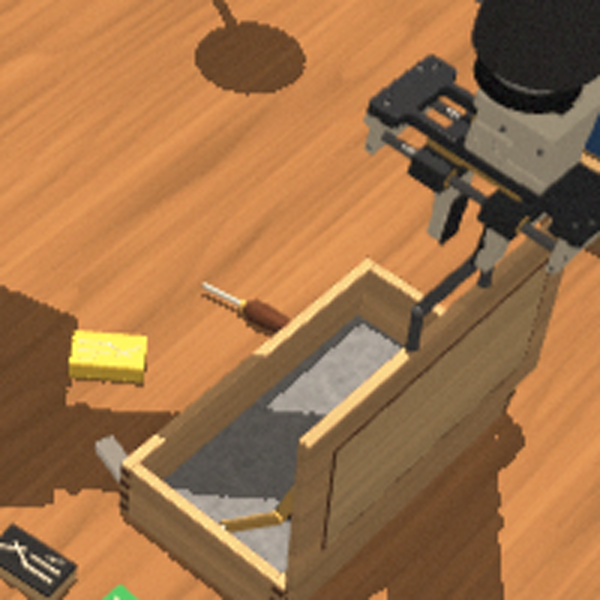

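Emit:
apply_moves --targets '[[[0,0,-0.6],[0.26,0,0],28],[[1,0.4,0],[0,0,0],28],[[1,0.4,0],[0,0,0],28],[[1,0.4,0],[0,0,0],40],[[1,0.3,0],[0,0,0],40]]'

```text
time_s: 10.45
tcp_pos: [0.5618, 0.0866, 0.4055]
eef_rot: [-179.0, -0.0, -91.8]
contact_force: [0.8, -0.0, 0.7]
gripper_width: 0.0376
```

Emit:
apply_moves --targets '[[[1,0,0],[0,0,0.5],40],[[1,0,0.2],[0,0,0.8],40],[[1,0,0.4],[0,0,1],40],[[1,0,0.5],[0,0,1],40],[[0.8,0,0.5],[0,0,1],40]]'

```text
time_s: 10.95
tcp_pos: [0.518, -0.106, 0.3491]
eef_rot: [-178.1, 1.2, -127.2]
contact_force: [0.1, 0.7, -0.0]
gripper_width: 0.0402
```

Run:
```python
from h import *
st(); go((.5555,-.1905,.2),(180,0,-177.2))
```

```text
t 10.95 p [ 0.518  -0.106   0.3491] rpy [-178.1    1.2 -127.2] F [ 0.1  0.7 -0. ] w 40.2 j [ 10.   2.  -9.   1. -76. -47.]
pos [ 0.518  -0.106   0.3491] shift [ 1.2  -1.9   3.77] turn [-0.15  0.24  6.25]
```

Emit:
apply_moves --targets '[[[0,0,0.4],[-0.15,0.24,1],40],[[0,0,0.4],[0,0,1],40],[[0,0,0.4],[0,0,1],40],[[0,0,0.4],[0,0,1],40],[[0,0,0.4],[0,0,1],40]]'

```text
time_s: 11.45
tcp_pos: [0.5167, -0.1122, 0.2725]
eef_rot: [-178.8, 0.5, -169.1]
contact_force: [-0.1, 0.6, 0.1]
gripper_width: 0.0404
```

Emit:
apply_moves --targets '[[[0,0,0.4],[0,0,1],40],[[0,0,0.4],[0,0,0.2],40],[[0,0,0.4],[0,0,0],40],[[0,0,0],[0,0,0],40]]'

```text
time_s: 11.85
tcp_pos: [0.5171, -0.1132, 0.2251]
eef_rot: [-178.7, 1.0, -179.3]
contact_force: [-0.4, 0.3, 0.2]
gripper_width: 0.0403
```

Run:
```python
from h import *
st(); go((.5555,-.1905,.2),(180,0,-177.2))
```

```text
t 11.85 p [ 0.5171 -0.1132  0.2251] rpy [-178.7    1.  -179.3] F [-0.4  0.3  0.2] w 40.3 j [  10.    7.  -21.    2.  -62. -100.]
pos [ 0.5171 -0.1132  0.2251] shift [-0.93 -1.93  0.69] turn [-0.16  0.12 -0.27]
```

Emit:
apply_moves --targets '[[[-0.5,-0.97,0.3],[-0.16,0.12,-0.27],40],[[-0.43,-0.96,0.3],[0,0,0],40],[[0,0,0],[0,0,0],40]]'

```text
time_s: 12.15
tcp_pos: [0.5607, -0.1898, 0.2074]
eef_rot: [-179.9, 0.4, -176.6]
contact_force: [-1.3, -0.2, -0.4]
gripper_width: 0.0407
```

Run:
```python
from h import *
st(); go((.5555,-.1905,.075),(180,0,-177.2))
c=cap('wrist');cv2.imwrite('pics/w3.png',c['img'])
P=cloud(c);M=(P[...,2]>.075)&(P[...,2]<.1)&(abs(P[...,0]-.555)<.04)&(abs(P[...,1]+.19)<.03); v,u=np.where(M); print(len(u),u.mean() if len(u) else 0,P[M].mean(0),P[M].min(0),P[M].max(0))
```

```text
t 12.15 p [ 0.5607 -0.1898  0.2074] rpy [-179.9    0.4 -176.6] F [-1.3 -0.2 -0.4] w 40.7 j [  0.  14. -14.   0. -62. -87.]
pos [ 0.5607 -0.1898  0.2074] shift [ 0.16 -0.    3.31] turn [-0.02  0.05  0.07]
636 322.07861635220127 [ 0.55321801 -0.18873223  0.08382286] [ 0.54338992 -0.19951529  0.07504509] [ 0.56463099 -0.17789913  0.08715272]
```

View pics/w3.png

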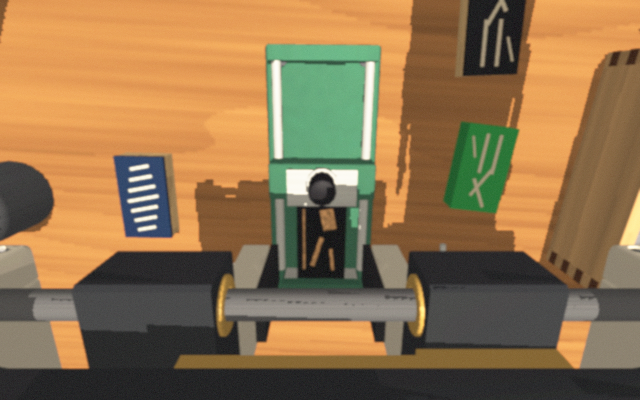

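Emit:
apply_moves --targets '[[[0.1,0,0.9],[0,0.05,0],45],[[0.05,0,0.9],[0,0,0],45],[[0,0,0.9],[0,0,0],45],[[0,0,0],[0,0,0],45]]'

```text
time_s: 12.6
tcp_pos: [0.5584, -0.1888, 0.1052]
eef_rot: [-179.7, 0.7, -176.5]
contact_force: [-0.8, 0.6, -0.3]
gripper_width: 0.0449
```

Run:
```python
from h import *
st(); go((.554,-.1887,.074),(180,0,-177.2))
```

```text
t 12.6 p [ 0.5584 -0.1888  0.1052] rpy [-179.7    0.7 -176.5] F [-0.8  0.6 -0.3] w 44.9 j [  0.  19. -21.   0. -49. -87.]
pos [ 0.5584 -0.1888  0.1052] shift [0.12 0.01 0.78] turn [-0.04  0.09  0.09]
```

Emit:
apply_moves --targets '[[[0.12,0,0.4],[0,0.09,0.09],45],[[0.05,0,0.4],[0,0,0],45],[[0,0,0],[0,0,0],10],[[0,0,0],[0,0,0],10],[[0,0,0],[0,0,0],10]]'

```text
time_s: 13.1
tcp_pos: [0.5571, -0.1882, 0.0826]
eef_rot: [-179.5, 0.6, -177.0]
contact_force: [1.0, -0.5, -0.4]
gripper_width: 0.0266
```

Emit:
apply_moves --targets '[[[0.2,0,0],[0,0,0],10],[[0.3,0,0],[0,0,0],10],[[0.3,0,0],[0,0,0],10],[[0.3,0,0],[0,0,0],10],[[0,0,0],[0,0,0],10]]'

```text
time_s: 13.6
tcp_pos: [0.512, -0.1913, 0.0836]
eef_rot: [-179.4, 0.9, -177.0]
contact_force: [-1.0, -2.1, -7.2]
gripper_width: 0.0214
```

Run:
```python
from h import *
st()
c=cap('wrist');cv2.imwrite('pics/w4.png',c['img'])
```

```text
t 13.6 p [ 0.512  -0.1913  0.0836] rpy [-179.4    0.9 -177. ] F [-1.  -2.1 -7.2] w 21.4 j [  0.  17. -28.   1. -44. -88.]
```

View pics/w4.png

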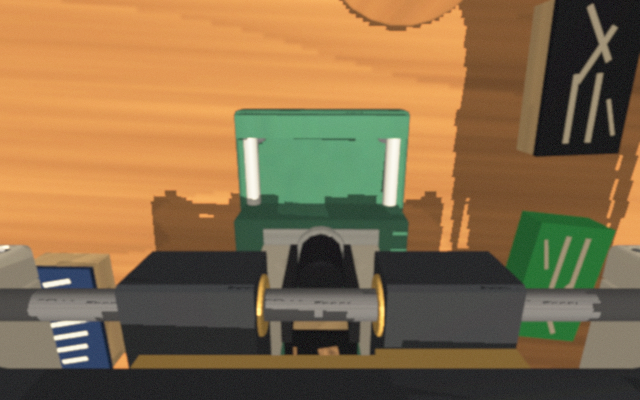

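Emit:
apply_moves --targets '[[[0,0,0],[0,0,0],45],[[0,0,0],[0,0,0],45],[[0,0,-1],[0,0,0],60],[[0,0,-0.9],[0,-0.1,0],64],[[0,0,0],[0,0,0],64]]'

```text
time_s: 14.15
tcp_pos: [0.5135, -0.1909, 0.1639]
eef_rot: [-179.3, 1.8, -176.9]
contact_force: [0.4, 0.3, -0.8]
gripper_width: 0.0559
```

Run:
```python
from h import *
st()
c=cap('top');crop(c,300,110,500,260,4,'c5.png'); P=cloud(c)
for uv in((370,198),(368,165),(366,170)): print(uv,P[uv[1],uv[0]].round(3))
c=cap('wrist');cv2.imwrite('pics/w5.png',c['img']); P=cloud(c)
M=(P[...,2]>.034)&(P[...,2]<.046)&(P[...,0]>.55)&(P[...,0]<.68)&(abs(P[...,1]+.19)<.06)
cv2.imwrite('pics/m.png',(M*255).astype(np.uint8))
```

```text
t 14.15 p [ 0.5135 -0.1909  0.1639] rpy [-179.3    1.8 -176.9] F [ 0.4  0.3 -0.8] w 55.9 j [  1.  11. -24.   1. -53. -88.]
(370, 198) [ 0.484 -0.175  0.229]
(368, 165) [ 0.474 -0.142  0.561]
(366, 170) [ 0.466 -0.139  0.556]
```

View pics/c5.png

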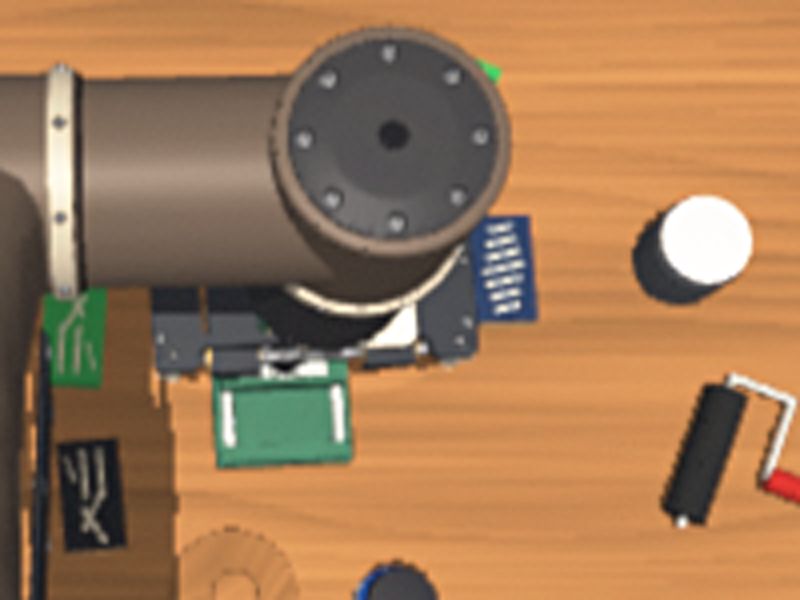

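View pics/w5.png

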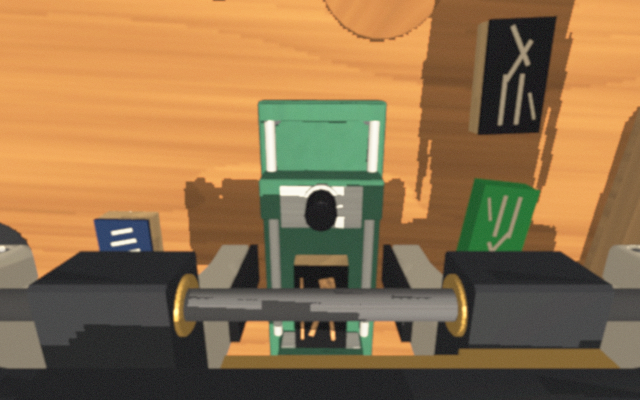

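Emit:
apply_moves --targets '[[[-0.7,0,-0.4],[-0.08,0.22,0],66],[[-0.7,0,-0.4],[0,0,0],66],[[0,0,0],[0,0,0],66]]'

```text
time_s: 14.55
tcp_pos: [0.5654, -0.1869, 0.1898]
eef_rot: [179.9, -0.8, -177.0]
contact_force: [-0.7, -0.3, 0.2]
gripper_width: 0.0659
```

Run:
```python
from h import *
st(); go((.617,-.1883,.1),(180,0,-177.2))
c=cap('wrist');crop(c,220,150,420,300,4,'w6.png'); P=cloud(c)
M=(P[...,2]>.036)&(P[...,2]<.045)&(P[...,0]>.55)&(P[...,0]<.68)&(abs(P[...,1]+.19)<.06)
v,u=np.where(M); print(u.min(),u.max(),v.min(),v.max(),P[M].min(0),P[M].max(0)); print(cv2.minAreaRect(P[M][:,:2].astype(np.float32)))
for rr in (.01,.02): print()
for off in (-.045,-.042,-.038,-.035): 
    N=(abs(P[...,1]+.19-off)<.0015)&(P[...,0]>.58)&(P[...,0]<.65); print(off,np.nanmedian(P[N][:,2]) if N.any() else None)
```

```text
t 14.55 p [ 0.5654 -0.1869  0.1898] rpy [ 179.9   -0.8 -177. ] F [-0.7 -0.3  0.2] w 65.9 j [  0.  16. -13.  -0. -62. -87.]
pos [ 0.5654 -0.1869  0.1898] shift [-1.32 -0.11  2.23] turn [ 0.02 -0.1   0.02]
278 358 200 287 [ 0.57031056 -0.22012379  0.036027  ] [ 0.65415686 -0.14685543  0.04315848]
((0.6118812561035156, -0.1852072775363922), (0.08206088095903397, 0.07334256172180176), 2.4323248863220215)


-0.045 0.01700116463766288
-0.042 0.017629333350701576
-0.038 0.02437508294767199
-0.035 0.024912421700737375
```

View pics/w6.png

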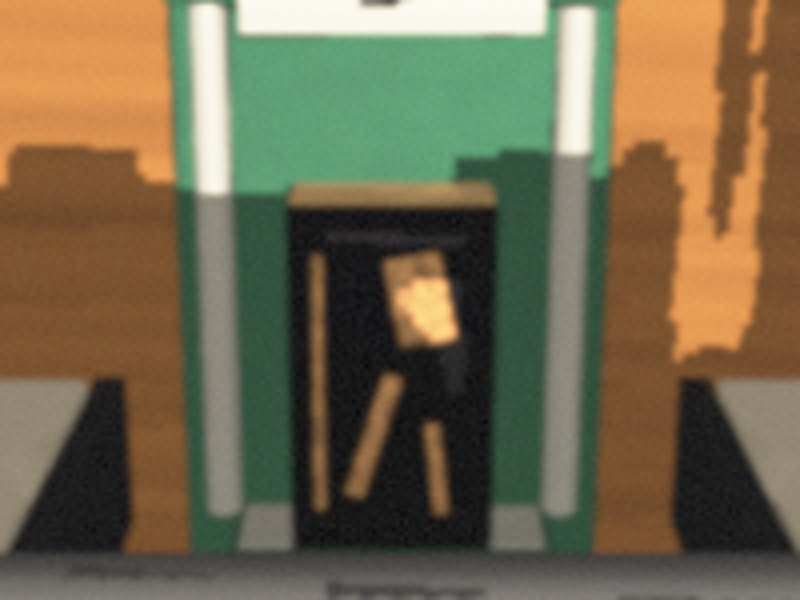

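Run:
```python
from h import *
c=cap('wrist')
a=dep(c,292.5,201.9,.041);b=dep(c,344,201.9,.041);print(a,b,np.linalg.norm(a-b)); m=(a+b)/2
p=m[:2]+.04*np.array([np.cos(np.radians(2.8)),np.sin(np.radians(2.8))]); print(p)
go((p[0],p[1],.09),(180,0,-177.2))
```

```text
[ 0.56999954 -0.20888608  0.041     ] [ 0.5677723  -0.16563961  0.041     ] 0.04330378443676483
[ 0.60883817 -0.18530886]
pos [ 0.562  -0.1866  0.1879] shift [-1.21 -0.04  2.43] turn [ 0.03 -0.12  0.02]
```

Emit:
apply_moves --targets '[[[-0.6,0,0.6],[0,-0.1,0],66],[[-0.6,0,0.6],[0,0,0],66],[[0,0,0.6],[0,0,0],66],[[0,0,0.6],[0,0,0],66],[[0,0,0],[0,0,0],66]]'

```text
time_s: 15.15
tcp_pos: [0.6045, -0.1835, 0.0837]
eef_rot: [179.7, -0.5, -177.1]
contact_force: [0.2, 0.2, -0.6]
gripper_width: 0.0661
```

Run:
```python
from h import *
st()
go((.610,-.1865,.046),(180,0,-177.2))
```

```text
t 15.15 p [ 0.6045 -0.1835  0.0837] rpy [ 179.7   -0.5 -177.1] F [ 0.2  0.2 -0.6] w 66.1 j [  1.  25. -15.  -0. -50. -88.]
pos [ 0.6045 -0.1835  0.0837] shift [-0.14 -0.09  0.94] turn [ 0.04 -0.06  0.01]
```

Emit:
apply_moves --squeeze 20 --targets '[[[-0.14,-0.09,0.5],[0,-0.06,0],62],[[0,0,0.5],[0,0,0],62],[[0,0,0],[0,0,0],35],[[0,0,0],[0,0,0],35],[[0,0,0],[0,0,0],35]]'

```text
time_s: 15.65
tcp_pos: [0.6081, -0.1872, 0.0456]
eef_rot: [179.7, -0.1, -177.1]
contact_force: [0.6, 0.1, -0.6]
gripper_width: 0.0446
```

Run:
```python
from h import *
st()
```

```text
t 15.65 p [ 0.6081 -0.1872  0.0456] rpy [ 1.797e+02 -1.000e-01 -1.771e+02] F [ 0.6  0.1 -0.6] w 44.6 j [  0.  28. -17.  -0. -46. -87.]
```

Emit:
apply_moves --targets '[[[0,0,-0.6],[0,0,0],35],[[0,0,-0.9],[0,0,0],35],[[0,0,-0.9],[0,0,0],35],[[0,0,-0.9],[0,0,0],35],[[0,0,-0.9],[0,0,0],35]]'

```text
time_s: 16.15
tcp_pos: [0.6052, -0.1877, 0.22]
eef_rot: [179.7, -0.4, -177.1]
contact_force: [0.8, -1.2, -0.0]
gripper_width: 0.0447
```

Run:
```python
from h import *
st(); go((.5235,.3585,.22),(180,0,178.3))
c=cap('wrist');cv2.imwrite('pics/w7.png',c['img'])
```

```text
t 16.15 p [ 0.6052 -0.1877  0.22  ] rpy [ 179.7   -0.4 -177.1] F [ 0.8 -1.2 -0. ] w 44.7 j [  0.  18.  -6.  -0. -66. -87.]
pos [ 0.6052 -0.1877  0.22  ] shift [ 1.36 13.74  0.08] turn [ 0.04 -0.05  0.57]
```

View pics/w7.png

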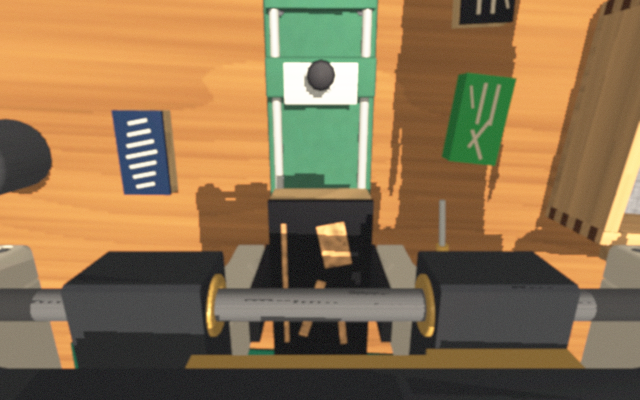

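Emit:
apply_moves --targets '[[[0.7,0.7,0],[0,0,0.2],35],[[0.6,0.8,0],[0,0,0.2],35],[[0,1,0],[0,0,0.2],35],[[0,1,0],[0,0,0],35],[[0,1,0],[0,0,0],35]]'

```text
time_s: 16.7
tcp_pos: [0.5565, -0.0103, 0.238]
eef_rot: [179.8, 1.1, 177.5]
contact_force: [1.1, 0.3, -0.2]
gripper_width: 0.0447
```

Emit:
apply_moves --targets '[[[0,1,0],[0,0,0],35],[[0,1,0],[0,0,0],35],[[0,1,0],[0,0,0],35],[[0,1,0],[0,0,0],35],[[0,1,0],[0,0,0],35]]'

```text
time_s: 17.2
tcp_pos: [0.5636, 0.1976, 0.2473]
eef_rot: [179.4, 1.7, 177.5]
contact_force: [0.9, 0.3, -0.3]
gripper_width: 0.0445
```

Run:
```python
from h import *
st(); go((.5235,.3585,.15),(180,0,178.3))
```

```text
t 17.2 p [0.5636 0.1976 0.2473] rpy [179.4   1.7 177.5] F [ 0.9  0.3 -0.3] w 44.5 j [  38.   12.  -11.    1.  -65. -131.]
pos [0.5636 0.1976 0.2473] shift [1.24 3.95 2.44] turn [ 0.07  0.21 -0.1 ]
```

Emit:
apply_moves --targets '[[[0.8,0.7,0],[0,0.2,-0.1],35],[[0.4,0.8,0],[0,0,0],35],[[0,0.9,0],[0,0,0],35],[[0,0.9,0],[0,0,0],35],[[0,0.6,0],[0,0,0],35]]'

```text
time_s: 17.7
tcp_pos: [0.517, 0.3637, 0.2548]
eef_rot: [179.0, 0.4, 178.6]
contact_force: [0.6, -0.9, -0.6]
gripper_width: 0.0444
```

Run:
```python
from h import *
st(); go((.5235,.3585,.10),(180,0,178.3))
c=cap('top');crop(c,100,60,340,240,3,'t6.png')
```

```text
t 17.7 p [0.517  0.3637 0.2548] rpy [179.    0.4 178.6] F [ 0.6 -0.9 -0.6] w 44.4 j [  53.   16.   -5.   -0.  -69. -144.]
pos [0.517  0.3637 0.2548] shift [-0.14 -0.19  3.87] turn [0.12 0.05 0.03]
```

View pics/t6.png

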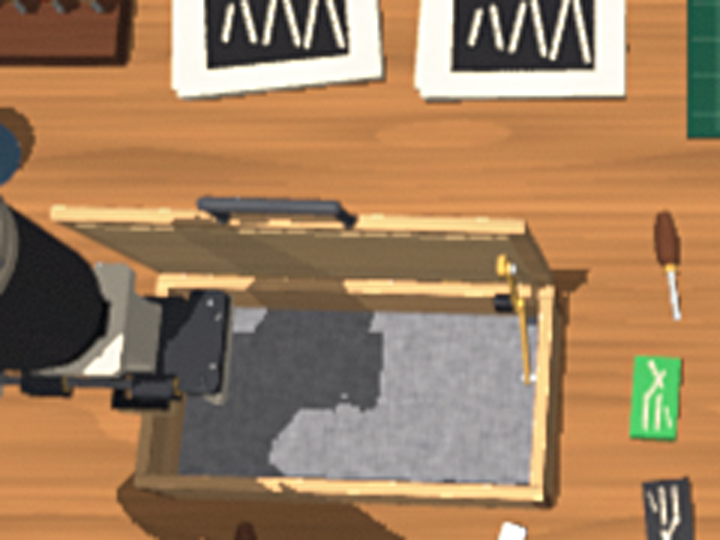

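Emit:
apply_moves --targets '[[[-0.14,-0.19,0.9],[0.1,0.05,0],35],[[0,0,1],[0,0,0],35],[[0,0,1],[0,0,0],35],[[0,0,1],[0,0,0],35],[[0,0,0],[0,0,0],35]]'

```text
time_s: 18.25
tcp_pos: [0.5247, 0.3635, 0.1018]
eef_rot: [179.3, 0.5, 178.8]
contact_force: [-1.0, -1.3, -1.7]
gripper_width: 0.0449
```

Run:
```python
from h import *
st(); go((.5235,.3585,.037),(180,0,178.3))
c=cap('top');crop(c,100,60,340,240,3,'t7.png')
```

```text
t 18.25 p [0.5247 0.3635 0.1018] rpy [179.3   0.5 178.8] F [-1.  -1.3 -1.7] w 44.9 j [  52.   23.  -15.   -0.  -51. -143.]
pos [0.5247 0.3635 0.1018] shift [ 0.04 -0.15  1.62] turn [0.09 0.06 0.07]
```

View pics/t7.png

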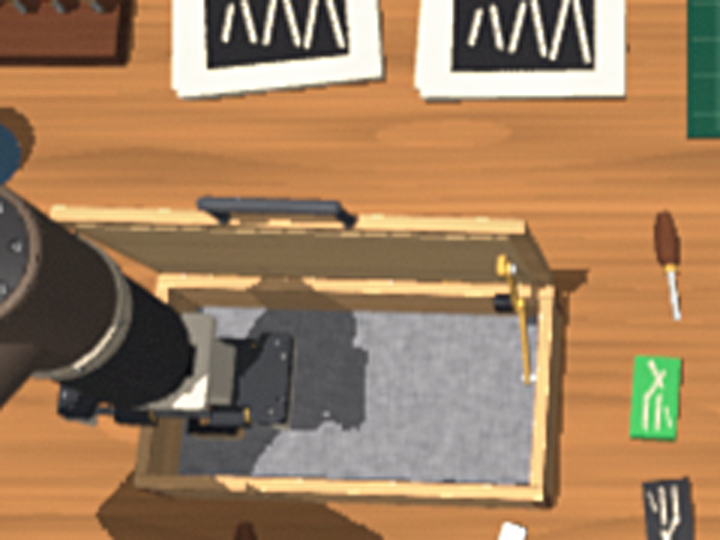

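Emit:
apply_moves --targets '[[[0.04,-0.25,0],[0.09,0.06,0],35],[[0,-0.05,0.7],[0,0,0],35],[[0,0,0.6],[0,0,0],35],[[0,0,0.1],[0,0,0],35],[[0,0,0],[0,0,0],35]]'

```text
time_s: 18.8
tcp_pos: [0.5308, 0.3563, 0.0631]
eef_rot: [179.2, 0.9, 179.0]
contact_force: [1.0, 0.2, -0.2]
gripper_width: 0.0446
```

Run:
```python
from h import *
st(); go((.5235,.3585,.037),(180,0,178.3))
```

```text
t 18.8 p [0.5308 0.3563 0.0631] rpy [179.2   0.9 179. ] F [ 1.   0.2 -0.2] w 44.6 j [  51.   26.  -17.    0.  -46. -143.]
pos [0.5308 0.3563 0.0631] shift [0.19 0.04 0.65] turn [0.1  0.12 0.09]
```

Emit:
apply_moves --targets '[[[0.19,0.04,0.3],[0.1,0.12,0.09],35],[[0.05,0,0.35],[0,0,0],35],[[0,0,0.1],[0,0,0],35],[[0,0,0],[0,0,0],35]]'

```text
time_s: 19.2
tcp_pos: [0.5224, 0.3604, 0.036]
eef_rot: [179.7, 0.2, 178.3]
contact_force: [-0.3, -0.6, -0.9]
gripper_width: 0.0448
```

Run:
```python
from h import *
st(); go((.5235,.3585,.037),(180,0,178.3))
```

```text
t 19.2 p [0.5224 0.3604 0.036 ] rpy [179.7   0.2 178.3] F [-0.3 -0.6 -0.9] w 44.8 j [  52.   28.  -18.   -0.  -44. -144.]
pos [0.5224 0.3604 0.036 ] shift [-0.03 -0.05 -0.03] turn [ 0.03  0.02 -0.  ]
```

Release, open slightly, rise.

Emit:
apply_moves --targets '[[[0,0,0],[0,0,0],53],[[0,0,0],[0,0,0],53],[[0,0,-0.6],[0,0,0],53],[[0,0,-1],[0,0,0],53],[[0,0,-1],[0,0,0],60]]'

```text
time_s: 19.7
tcp_pos: [0.52, 0.3575, 0.1369]
eef_rot: [-179.7, -0.3, 178.2]
contact_force: [0.9, 0.8, 0.3]
gripper_width: 0.0563
```

Emit:
apply_moves --targets '[[[0,0,-1],[0,0,0],66],[[0,0,-0.8],[0,0,0],66],[[0.2,-0.9,0],[0,0,0],66],[[0.3,-1,0],[0,0,0],66],[[0.3,-1,0],[0,0,0],66]]'

```text
time_s: 20.2
tcp_pos: [0.4882, 0.2456, 0.2207]
eef_rot: [179.7, 0.4, 178.5]
contact_force: [0.6, -0.7, -0.2]
gripper_width: 0.0662
```

Run:
```python
from h import *
st(); go((.4205,-.0565,.2),(180,0,-174.7))
c=cap('top');crop(c,100,90,340,270,3,'t8.png');P=cloud(c)
S=P[130:230,140:290].reshape(-1,3);S=S[(S[:,2]>.027)&(S[:,2]<.036)&(S[:,1]>.31)&(S[:,1]<.41)&(S[:,0]>.46)&(S[:,0]<.59)];print(len(S),cv2.minAreaRect(S[:,:2].astype(np.float32)),np.median(S[:,2]))
S=P[210:255,305:340].reshape(-1,3);S=S[(S[:,2]>.018)&(S[:,2]<.03)];print(len(S),S.mean(0)); print(cv2.minAreaRect(S[:,:2].astype(np.float32)))
```

```text
t 20.2 p [0.4882 0.2456 0.2207] rpy [179.7   0.4 178.5] F [ 0.6 -0.7 -0.2] w 66.2 j [  47.    9.  -18.    0.  -62. -139.]
pos [0.4882 0.2456 0.2207] shift [ 1.5  -7.6   0.47] turn [ 0.04  0.05 -0.85]
69 ((0.4948626458644867, 0.35864055156707764), (0.04660165682435036, 0.014821148477494717), 89.02818298339844) 0.030204218101343105
337 [ 0.42758131 -0.02227755  0.02292923]
((0.4289419651031494, -0.02148755080997944), (0.0796336978673935, 0.03788134828209877), 5.052116870880127)
```

View pics/t8.png

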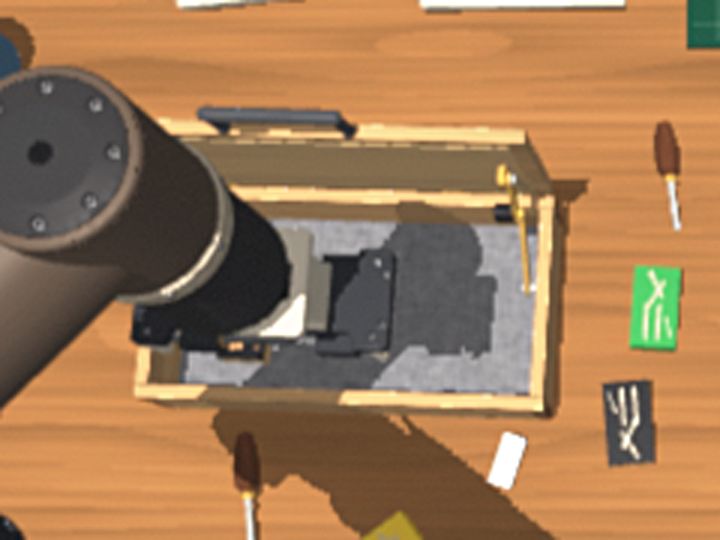

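Run:
```python
from h import *
c=cap('top');P=cloud(c)
S=P[210:255,290:330].reshape(-1,3);S=S[(S[:,2]>.018)&(S[:,2]<.03)];print(len(S)); print(cv2.minAreaRect(S[:,:2].astype(np.float32)))
crop(c,260,180,380,270,6,'c9.png')
```

```text
419
((0.42885905504226685, -0.01770145073533058), (0.08049443364143372, 0.04494293034076691), 5.183650970458984)
```

View pics/c9.png

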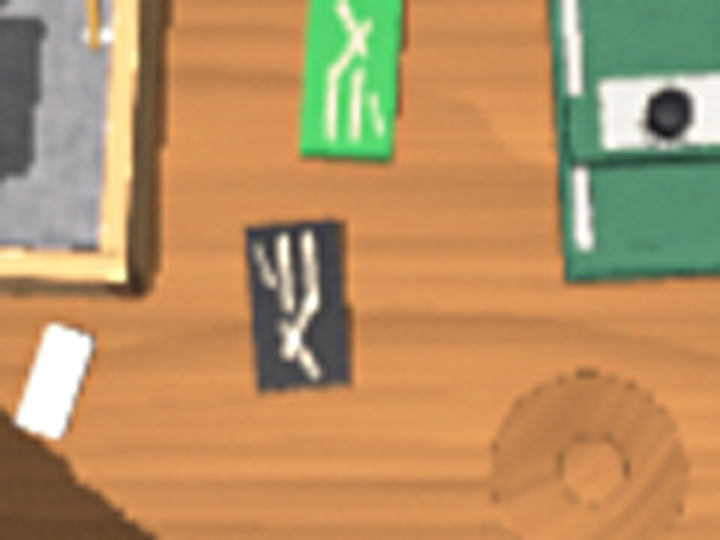

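Emit:
apply_moves --targets '[[[0.3,-1,0],[0,0,-0.3],66],[[0.3,-1,0],[0,0,-0.3],66],[[0.3,-1,0],[0,0,-0.3],66],[[0.2,-1,0],[0,0,0],66],[[0.2,-1,0],[0,0,0],66]]'

```text
time_s: 20.8
tcp_pos: [0.4445, 0.0383, 0.2218]
eef_rot: [179.6, 0.7, -173.8]
contact_force: [0.6, 0.6, 0.4]
gripper_width: 0.0659
```

Run:
```python
from h import *
st(); go((.4287,-.0177,.15),(180,0,-174.8))
```

```text
t 20.8 p [0.4445 0.0383 0.2218] rpy [ 179.6    0.7 -173.8] F [0.6 0.6 0.4] w 65.9 j [  30.   -1.  -29.   -0.  -61. -114.]
pos [0.4445 0.0383 0.2218] shift [ 0.57 -1.36  1.78] turn [0.05 0.09 0.12]
```

Emit:
apply_moves --targets '[[[0.3,-0.7,0.6],[0.05,0.09,0.12],66],[[0.27,-0.66,0.6],[0,0,0],66],[[0,0,0.6],[0,0,0],66],[[0,0,0],[0,0,0],66]]'

```text
time_s: 21.2
tcp_pos: [0.4275, -0.0233, 0.1506]
eef_rot: [179.9, 0.4, -175.1]
contact_force: [-0.1, -0.1, 0.6]
gripper_width: 0.066
```

Run:
```python
from h import *
st(); go((.4287,-.0177,.08),(180,0,-174.8))
c=cap('wrist');cv2.imwrite('pics/w8.png',c['img']);P=cloud(c)
M=(P[...,2]>.018)&(P[...,2]<.028)&(P[...,0]>.36)&(P[...,0]<.49)&(abs(P[...,1]+.018)<.05)
S=P[M];print(len(S),cv2.minAreaRect(S[:,:2].astype(np.float32)))
```

```text
t 21.2 p [ 0.4275 -0.0233  0.1506] rpy [ 179.9    0.4 -175.1] F [-0.1 -0.1  0.6] w 66.0 j [  24.    2.  -37.    0.  -51. -109.]
pos [ 0.4275 -0.0233  0.1506] shift [-0.03  0.13  1.77] turn [ 0.01  0.05 -0.04]
5721 ((0.4273209571838379, -0.014881936833262444), (0.0807754173874855, 0.045259714126586914), 5.36426305770874)
```

View pics/w8.png

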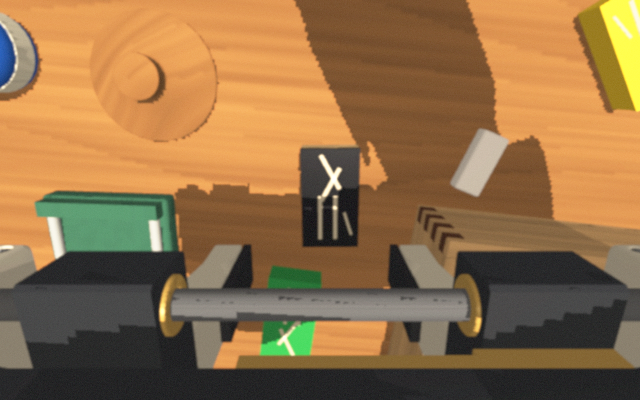

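Emit:
apply_moves --targets '[[[0,0.18,0.6],[0,0.05,0],62],[[0,0,0.6],[0,0,0],62],[[0,0,0.6],[0,0,0],62],[[0,0,0.3],[0,0,0],62],[[0,0,0],[0,0,0],62]]'

```text
time_s: 21.75
tcp_pos: [0.4366, -0.0103, 0.0737]
eef_rot: [179.8, 0.9, -174.7]
contact_force: [0.6, 0.1, 0.3]
gripper_width: 0.0617
```

Run:
```python
from h import *
st(); go((.428,-.0163,.033),(180,0,-174.8))
```

```text
t 21.75 p [ 0.4366 -0.0103  0.0737] rpy [ 179.8    0.9 -174.7] F [0.6 0.1 0.3] w 61.7 j [  25.    9.  -42.    0.  -38. -110.]
pos [ 0.4366 -0.0103  0.0737] shift [ 0.24 -0.13  1.01] turn [0.03 0.11 0.02]
```

Emit:
apply_moves --targets '[[[0.24,-0.13,0.3],[0,0.11,0],62],[[0,0,0.4],[0,0,0],62],[[0,0,0.2],[0,0,0],62],[[0,0,0],[0,0,0],62]]'

```text
time_s: 22.15
tcp_pos: [0.4301, -0.0147, 0.0394]
eef_rot: [179.7, 0.2, -174.5]
contact_force: [0.6, -0.7, -0.1]
gripper_width: 0.0618
```

Run:
```python
from h import *
st(); go((.428,-.0163,.033),(180,0,-174.8))
```

```text
t 22.15 p [ 0.4301 -0.0147  0.0394] rpy [ 179.7    0.2 -174.5] F [ 0.6 -0.7 -0.1] w 61.8 j [  24.   12.  -44.   -0.  -33. -108.]
pos [ 0.4301 -0.0147  0.0394] shift [ 0.06 -0.04  0.16] turn [0.04 0.03 0.04]
```

Emit:
apply_moves --squeeze 22 --targets '[[[0.05,0,0.16],[0,0,0],62],[[0,0,0],[0,0,0],35],[[0,0,0],[0,0,0],35],[[0,0,0],[0,0,0],35]]'

```text
time_s: 22.55
tcp_pos: [0.4288, -0.0146, 0.034]
eef_rot: [179.7, 0.3, -174.5]
contact_force: [0.3, -0.2, -1.0]
gripper_width: 0.0445
```

Emit:
apply_moves --targets '[[[0,0,-0.3],[0,0,0],35],[[0,0,-0.6],[0,0,0],35],[[0,0,-0.8],[0,0,0],35],[[0,0,-0.9],[0,0,0],35],[[0,0,-0.9],[0,0,0],35]]'

```text
time_s: 23.05
tcp_pos: [0.4244, -0.0168, 0.175]
eef_rot: [179.8, -0.3, -174.5]
contact_force: [1.9, 0.4, -1.8]
gripper_width: 0.0448
```

Run:
```python
from h import *
C=np.array([.54,.243]);p=C-.02*cx_+.03*np.array([.03,.9995]);print(p)
st(); go((p[0],p[1],.19),(180,0,178.3))
c=cap('wrist');cv2.imwrite('pics/w9.png',c['img'])
```

```text
[0.52091  0.273585]
t 23.05 p [ 0.4244 -0.0168  0.175 ] rpy [ 179.8   -0.3 -174.5] F [ 1.9  0.4 -1.8] w 44.8 j [  24.    0.  -35.   -0.  -56. -109.]
pos [ 0.4244 -0.0168  0.175 ] shift [-3.09  7.   -0.37] turn [ 0.02 -0.04  0.9 ]
```

View pics/w9.png

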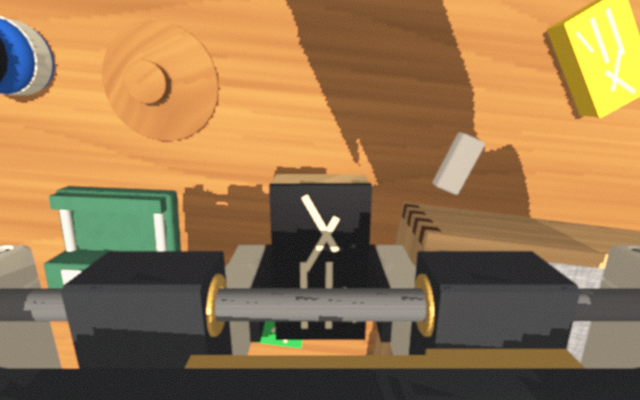

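Emit:
apply_moves --targets '[[[-0.3,0.9,-0.5],[0,0,0.3],35],[[-0.4,0.9,0],[0,0,0.3],35],[[-0.4,0.9,0],[0,0,0.3],35],[[-0.5,0.9,0],[0,0,0],35],[[-0.5,0.9,0],[0,0,0],35]]'

```text
time_s: 23.6
tcp_pos: [0.509, 0.1672, 0.209]
eef_rot: [179.3, 0.7, 177.7]
contact_force: [1.0, -0.1, -1.0]
gripper_width: 0.0448
```

Run:
```python
from h import *
st(); go((.521,.2735,.19),(180,0,178.3))
```

```text
t 23.6 p [0.509  0.1672 0.209 ] rpy [179.3   0.7 177.7] F [ 1.  -0.1 -1. ] w 44.8 j [  39.    8.  -20.   -0.  -60. -131.]
pos [0.509  0.1672 0.209 ] shift [-0.19  2.66  0.51] turn [ 0.08  0.08 -0.07]
```

Emit:
apply_moves --targets '[[[-0.1,0.9,0.2],[0.08,0.08,-0.07],35],[[-0.05,0.9,0.2],[0,0,0],35],[[0,0.7,0.6],[0,0,0],35],[[0,0,0.6],[0,0,0],35],[[0,0,0.4],[0,0,0],35]]'

```text
time_s: 24.1
tcp_pos: [0.5223, 0.2777, 0.1283]
eef_rot: [179.8, 0.3, 178.5]
contact_force: [0.4, -0.3, -0.4]
gripper_width: 0.0449
```

Run:
```python
from h import *
st(); go((.521,.2735,.042),(180,0,178.3))
```

```text
t 24.1 p [0.5223 0.2777 0.1283] rpy [179.8   0.3 178.5] F [ 0.4 -0.3 -0.4] w 44.9 j [  47.   18.  -19.    0.  -52. -139.]
pos [0.5223 0.2777 0.1283] shift [ 0.04 -0.11  2.16] turn [0.03 0.04 0.03]
```

Emit:
apply_moves --targets '[[[0.04,-0.15,0.6],[0,0,0],35],[[0,-0.03,0.6],[0,0,0],35],[[0,0,0.6],[0,0,0],35],[[0,0,0.3],[0,0,0],35],[[0,0,0],[0,0,0],35]]'

```text
time_s: 24.6
tcp_pos: [0.5201, 0.2708, 0.0393]
eef_rot: [179.9, 0.2, 178.6]
contact_force: [0.9, -0.0, 2.3]
gripper_width: 0.045
```

Run:
```python
from h import *
st(); go((.521,.2735,.042),(180,0,178.3))
```

```text
t 24.6 p [0.5201 0.2708 0.0393] rpy [179.9   0.2 178.6] F [ 0.9 -0.   2.3] w 45.0 j [  47.   24.  -25.    0.  -41. -138.]
pos [0.5201 0.2708 0.0393] shift [-0.02  0.07 -0.07] turn [0.02 0.03 0.04]
```

Touching floor (2.3 N). Release and rise.

Emit:
apply_moves --targets '[[[0,0,0],[0,0,0],53],[[0,0,0],[0,0,0],53],[[0,0,-0.6],[0,0,0],53],[[0,0,-1],[0,0,0],53],[[0,0,-1],[0,0,0],60]]'

```text
time_s: 25.1
tcp_pos: [0.5176, 0.2688, 0.1421]
eef_rot: [-179.8, -0.2, 178.6]
contact_force: [1.0, 1.6, -0.2]
gripper_width: 0.0564
```

Emit:
apply_moves --targets '[[[0,0,-1],[0,0,0],66],[[0,0,-0.8],[0,0,0],66],[[0,-0.9,0],[0,0,0],66],[[0,-1,0],[0,0,0],66],[[0,-1,0],[0,0,0],66]]'

```text
time_s: 25.6
tcp_pos: [0.5182, 0.1562, 0.2281]
eef_rot: [179.5, 0.7, 178.9]
contact_force: [0.3, -0.2, 0.6]
gripper_width: 0.0659
```

Emit:
apply_moves --targets '[[[0,-1,0],[0,0,-0.2],66],[[0,-1,0],[0,0,-0.2],66],[[0,-1,0],[0,0,-0.2],66],[[0,-1,0],[0,0,0],66],[[0,-1,0],[0,0,0],66]]'

```text
time_s: 26.1
tcp_pos: [0.524, -0.0506, 0.2315]
eef_rot: [179.4, 1.3, -175.9]
contact_force: [0.4, 1.2, 0.1]
gripper_width: 0.0662
```

Run:
```python
from h import *
st(); go((.588,-.358,.2),(180,0,-178.2))
c=cap('top');cv2.imwrite('pics/t10.png',c['img'])
```

```text
t 26.1 p [ 0.524  -0.0506  0.2315] rpy [ 179.4    1.3 -175.9] F [0.4 1.2 0.1] w 66.2 j [  16.    6.  -20.   -0.  -63. -101.]
pos [ 0.524  -0.0506  0.2315] shift [-1.03 -7.79  0.73] turn [0.08 0.16 0.29]
```

View pics/t10.png

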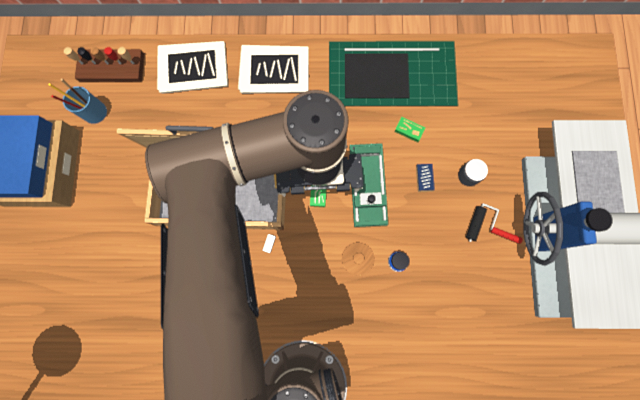

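Emit:
apply_moves --targets '[[[-0.1,-1,0],[0.08,0.16,0.2],66],[[-0.1,-1,0],[0,0,0],66],[[-0.15,-1,0],[0,0,0],66],[[-0.15,-1,0],[0,0,0],66],[[-0.15,-1,0],[0,0,0],66]]'

```text
time_s: 26.65
tcp_pos: [0.5598, -0.2592, 0.2362]
eef_rot: [-179.9, 0.4, -177.5]
contact_force: [1.1, 1.0, 0.0]
gripper_width: 0.0659
```

Emit:
apply_moves --targets '[[[0,-1,0.1],[0,0,0],66],[[0,-1,0.2],[0,0,0],66],[[0,0,0],[0,0,0],66]]'

```text
time_s: 26.95
tcp_pos: [0.5637, -0.3467, 0.2252]
eef_rot: [-179.9, 0.5, -177.7]
contact_force: [0.0, 0.8, -0.7]
gripper_width: 0.0661
```

Run:
```python
from h import *
st(); go((.588,-.358,.15),(180,0,-178.2))
c=cap('wrist');cv2.imwrite('pics/w10.png',c['img']);P=cloud(c)
M=(P[...,2]>.018)&(P[...,2]<.028)&(P[...,0]>.52)&(P[...,0]<.65)&(abs(P[...,1]+.358)<.05)
S=P[M];print(len(S),cv2.minAreaRect(S[:,:2].astype(np.float32)))
```

```text
t 26.95 p [ 0.5637 -0.3467  0.2252] rpy [-179.9    0.5 -177.7] F [ 0.   0.8 -0.7] w 66.1 j [-15.  20.  -3.  -0. -67. -73.]
pos [ 0.5637 -0.3467  0.2252] shift [-0.58 -0.3   1.89] turn [-0.02  0.06  0.06]
3472 ((0.5867800712585449, -0.3564232587814331), (0.08003997057676315, 0.04518621414899826), 2.3687946796417236)
```

View pics/w10.png

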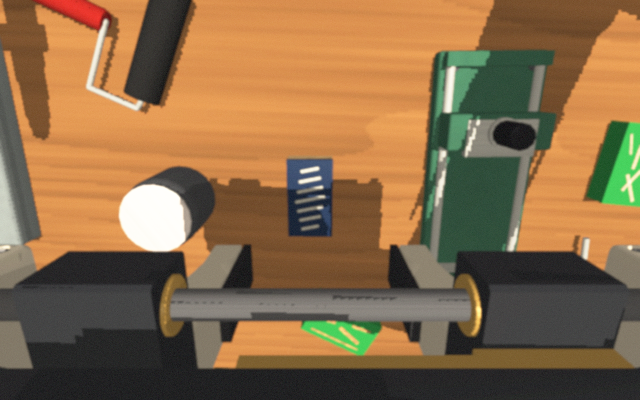

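Emit:
apply_moves --targets '[[[-0.57,-0.27,0.5],[0,0.06,0.05],64],[[0,0,0.9],[0,0,0],64],[[0,0,0.9],[0,0,0],64],[[0,0,0.9],[0,0,0],64],[[0,0,0],[0,0,0],64]]'

```text
time_s: 27.5
tcp_pos: [0.5911, -0.3539, 0.1007]
eef_rot: [-179.7, 0.6, -178.1]
contact_force: [-1.5, 0.1, -1.0]
gripper_width: 0.064
```

Run:
```python
from h import *
st(); go((.587,-.357,.031),(180,0,-177.7))
```

```text
t 27.5 p [ 0.5911 -0.3539  0.1007] rpy [-179.7    0.6 -178.1] F [-1.5  0.1 -1. ] w 64.0 j [-15.  28.  -8.   0. -54. -73.]
pos [ 0.5911 -0.3539  0.1007] shift [ 0.12 -0.06  1.74] turn [-0.04  0.08 -0.05]
```

Emit:
apply_moves --targets '[[[0.12,-0.07,0.6],[0,0.08,-0.05],62],[[0,0,0.6],[0,0,0],62],[[0,0,0.5],[0,0,0],62],[[0,0,0],[0,0,0],62]]'

```text
time_s: 27.9
tcp_pos: [0.5917, -0.3561, 0.0406]
eef_rot: [-179.4, 0.4, -177.4]
contact_force: [-0.4, 0.4, 0.3]
gripper_width: 0.0619
```

Run:
```python
from h import *
st(); go((.587,-.357,.031),(180,0,-177.7))
```

```text
t 27.9 p [ 0.5917 -0.3561  0.0406] rpy [-179.4    0.4 -177.4] F [-0.4  0.4  0.3] w 61.9 j [-15.  32. -11.   1. -47. -73.]
pos [ 0.5917 -0.3561  0.0406] shift [ 0.12 -0.01  0.24] turn [-0.07  0.05  0.04]
```

Emit:
apply_moves --targets '[[[0.12,0,0.25],[-0.07,0.05,0],62],[[0,0,0],[0,0,0],35],[[0,0,0],[0,0,0],35],[[0,0,0],[0,0,0],35]]'

```text
time_s: 28.3
tcp_pos: [0.5905, -0.3569, 0.0374]
eef_rot: [-179.8, 0.4, -177.3]
contact_force: [-0.2, -0.4, -0.3]
gripper_width: 0.0441
```

Emit:
apply_moves --targets '[[[0,0,-0.4],[0,0,0],35],[[0,0,-0.8],[0,0,0],35],[[0,0,-1],[0,0,0],35],[[0,0,-1],[0,0,0],35],[[0,0,-1],[0,0,0],35]]'

```text
time_s: 28.8
tcp_pos: [0.5857, -0.3553, 0.2062]
eef_rot: [179.9, -0.1, -177.4]
contact_force: [1.6, -0.2, -0.7]
gripper_width: 0.0441
```

Emit:
apply_moves --targets '[[[0.1,1,-0.3],[0,0,0],35],[[0.1,1,0],[0,0,0],35],[[0.1,1,0],[0,0,0],35],[[0.1,1,0],[0,0,0.1],35],[[0.1,1,0],[0,0,0.1],35]]'

```text
time_s: 29.3
tcp_pos: [0.5596, -0.1566, 0.2297]
eef_rot: [-179.8, 0.9, -179.4]
contact_force: [1.8, 0.0, -0.2]
gripper_width: 0.0441
```

Run:
```python
from h import *
C=np.array([.54,.243]);p=C-.02*cx_-.05*np.array([.03,.9995]);print(p)
st(); go((p[0],p[1],.2),(180,0,178.3))
c=cap('wrist');cv2.imwrite('pics/w11.png',c['img'])
```

```text
[0.51851  0.193625]
t 29.3 p [ 0.5596 -0.1566  0.2297] rpy [-179.8    0.9 -179.4] F [ 1.8  0.  -0.2] w 44.1 j [  4.  12. -13.   0. -64. -93.]
pos [ 0.5596 -0.1566  0.2297] shift [0.95 8.77 0.69] turn [-0.03  0.11  0.29]
```

View pics/w11.png

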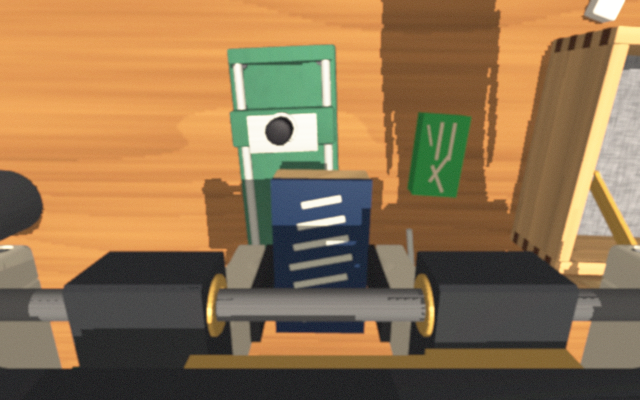

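Emit:
apply_moves --targets '[[[0.3,0.8,0],[0,0.1,0.1],35],[[0.3,0.8,0],[0,0,0.1],35],[[0.3,0.8,0],[0,0,0.1],35],[[0.2,0.8,0],[0,0,0],35],[[0.1,0.8,0],[0,0,0],35]]'

```text
time_s: 29.85
tcp_pos: [0.5111, 0.0132, 0.233]
eef_rot: [-180.0, 0.4, 178.1]
contact_force: [1.5, -0.2, -0.1]
gripper_width: 0.0441
```

Emit:
apply_moves --targets '[[[0.1,0.8,0],[0,0,0],35],[[0.1,0.8,0],[0,0,0],35],[[0.1,0.8,0],[0,0,0],35],[[0,0.8,0],[0,0,0],35],[[0,0.6,0],[0,0,0],35]]'

```text
time_s: 30.35
tcp_pos: [0.5021, 0.1722, 0.2374]
eef_rot: [179.8, 0.7, 178.1]
contact_force: [0.2, 0.3, -0.5]
gripper_width: 0.0442
```

Run:
```python
from h import *
st(); go((.5185,.1936,.14),(180,0,178.3))
c=cap('top');crop(c,130,110,330,260,4,'t11.png')
```

```text
t 30.35 p [0.5021 0.1722 0.2374] rpy [179.8   0.7 178.1] F [ 0.2  0.3 -0.5] w 44.2 j [  40.    7.  -19.    0.  -64. -132.]
pos [0.5021 0.1722 0.2374] shift [-0.36  0.54  2.44] turn [ 0.03  0.09 -0.02]
```

View pics/t11.png

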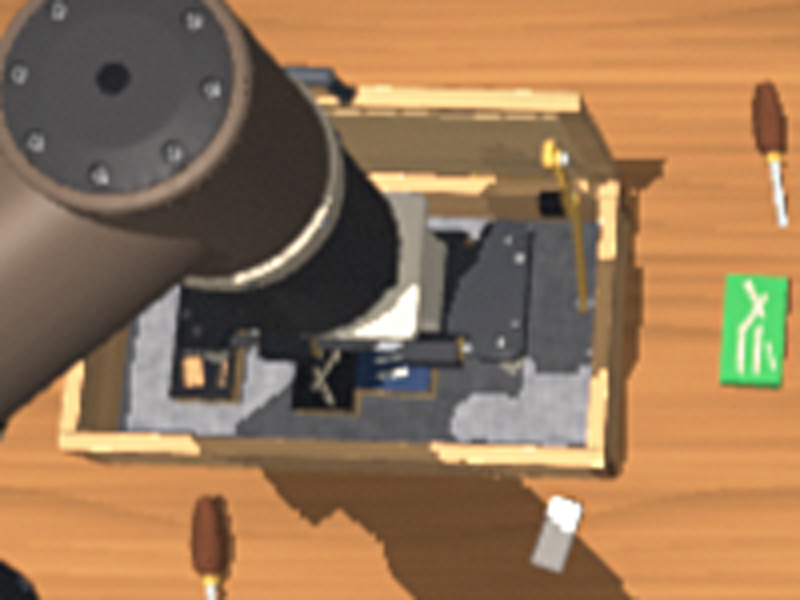

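Emit:
apply_moves --targets '[[[-0.36,0.45,0.4],[0,0.09,0],35],[[0,0,0.7],[0,0,0],35],[[0,0,0.7],[0,0,0],35],[[0,0,0.7],[0,0,0],35],[[0,0,0],[0,0,0],35]]'

```text
time_s: 30.9
tcp_pos: [0.5198, 0.1966, 0.1392]
eef_rot: [179.4, 0.4, 178.4]
contact_force: [-0.5, -0.3, -0.8]
gripper_width: 0.0445
```

Run:
```python
from h import *
st(); go((.5185,.191,.046),(180,0,178.3))
```

```text
t 30.9 p [0.5198 0.1966 0.1392] rpy [179.4   0.4 178.4] F [-0.5 -0.3 -0.8] w 44.5 j [  41.   14.  -23.   -0.  -52. -132.]
pos [0.5198 0.1966 0.1392] shift [ 0.05 -0.16  2.33] turn [0.07 0.05 0.01]
```

Emit:
apply_moves --targets '[[[0.05,-0.2,0.5],[0.07,0.05,0],35],[[0,-0.03,0.7],[0,0,0],35],[[0,0,0.7],[0,0,0],35],[[0,0,0.2],[0,0,0],35],[[0,0,0],[0,0,0],35]]'

```text
time_s: 31.4
tcp_pos: [0.5225, 0.1896, 0.0614]
eef_rot: [179.7, 0.5, 178.5]
contact_force: [-0.3, -1.1, -1.1]
gripper_width: 0.0442
```

Run:
```python
from h import *
st(); go((.5185,.191,.046),(180,0,178.3))
```

```text
t 31.4 p [0.5225 0.1896 0.0614] rpy [179.7   0.5 178.5] F [-0.3 -1.1 -1.1] w 44.2 j [  40.   20.  -28.    0.  -42. -132.]
pos [0.5225 0.1896 0.0614] shift [0.1  0.03 0.38] turn [0.03 0.06 0.03]
```

Emit:
apply_moves --targets '[[[0.1,0.03,0.3],[0,0.05,0],35],[[0,0,0.1],[0,0,0],35],[[0,0,0],[0,0,0],35]]'

```text
time_s: 31.7
tcp_pos: [0.5205, 0.1926, 0.0484]
eef_rot: [179.6, 0.3, 178.6]
contact_force: [0.0, 0.2, -0.5]
gripper_width: 0.0444
```

Run:
```python
from h import *
st(); go((.5185,.191,.046),(180,0,178.3))
```

```text
t 31.7 p [0.5205 0.1926 0.0484] rpy [179.6   0.3 178.6] F [ 0.   0.2 -0.5] w 44.4 j [  40.   21.  -28.   -0.  -40. -132.]
pos [0.5205 0.1926 0.0484] shift [ 0.05 -0.04  0.06] turn [0.06 0.04 0.03]
```

Emit:
apply_moves --targets '[[[0,0,0.08],[0,0,0],35],[[0,0,0],[0,0,0],53],[[0,0,0],[0,0,0],53],[[0,0,-0.6],[0,0,0],53],[[0,0,-1],[0,0,0],53]]'

```text
time_s: 32.2
tcp_pos: [0.5182, 0.1908, 0.1071]
eef_rot: [179.8, -0.0, 178.5]
contact_force: [0.2, 0.7, -0.1]
gripper_width: 0.0525
```

Emit:
apply_moves --targets '[[[0,0,-1],[0,0,0],50],[[0,0,-1],[0,0,0],50],[[0.7,0.5,-0.5],[0,0,0],50],[[0.9,0.5,0],[0,0,0],50],[[0.5,0.5,0],[0,0,0],50]]'

```text
time_s: 32.7
tcp_pos: [0.4376, 0.2534, 0.2183]
eef_rot: [179.4, 0.5, 178.3]
contact_force: [0.4, -0.1, 0.9]
gripper_width: 0.0502
```

Run:
```python
from h import *
st()
c=cap('top');crop(c,130,90,330,240,4,'t12.png')
c=cap('scene');crop(c,300,20,500,220,4,'s12.png')
P=cloud(c);cv2.imwrite('pics/full12.png',c['img'])
```

```text
t 32.7 p [0.4376 0.2534 0.2183] rpy [179.4   0.5 178.3] F [ 0.4 -0.1  0.9] w 50.2 j [  52.    5.  -23.    0.  -61. -144.]
```

View pics/t12.png

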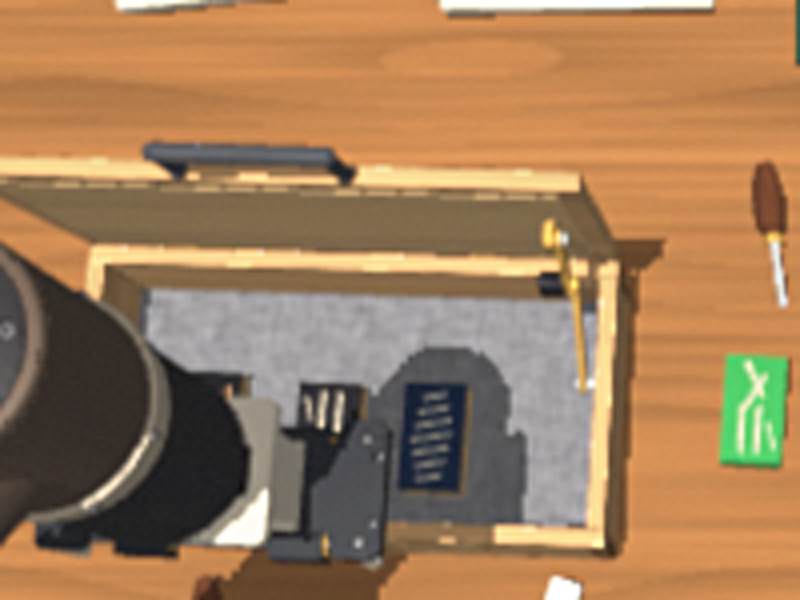

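View pics/full12.png

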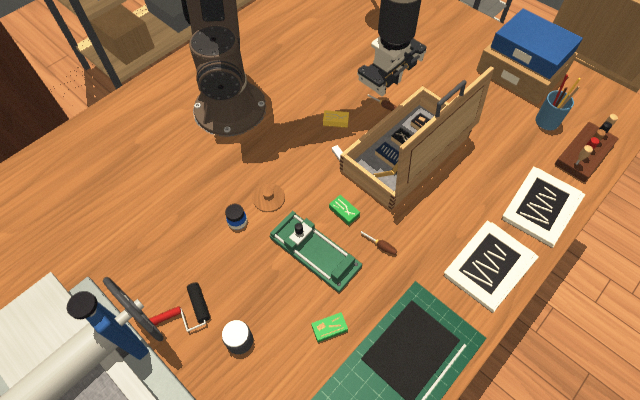

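```bash
cat > stay.py <<'E'
import numpy as np
from scipy.optimize import least_squares,brentq
L1,L2=.087,.059
K=np.array([-.0355,.057])
def A(th,ra,al): # al: angle offset of attach below the lid plane
    return ra*np.array([-np.cos(th-al),np.sin(th-al)])
def D(knee):
    b=np.pi-(knee+np.pi-3.07); return np.sqrt(L1**2+L2**2+2*L1*L2*np.cos(b))
def f(x):
    p=x[:2];ra,al=x[2:]
    e=[np.linalg.norm(A(t,ra,al)-p)-D(k) for t,k in((1.52,3.07),(1.475,3.49),(0,0))]
    return np.array(e+[ .5*(np.linalg.norm(K-p)-L1), .5*(np.linalg.norm(A(1.475,ra,al)-K)-L2)])
best=None
for px in(-.1,-.08,-.05):
  for ra in (.05,.1,.15):
    s=least_squares(f,[px,-.01,ra,.05])
    if best is None or s.cost<best.cost: best=s
P=best.x[:2];ra,al=best.x[2:]
def state(knee):
    """lid angle, knob pos rel. hinge (x fwd negative, z)"""
    th=brentq(lambda t:np.linalg.norm(A(t,ra,al)-P)-D(knee),-.2,1.5201) if abs(knee-3.07)>1e-3 else 1.52
    a=A(th,ra,al);d=a-P;n=np.linalg.norm(d);c=(L1**2+n**2-L2**2)/2/n;h=np.sqrt(max(L1**2-c**2,0));u=d/n
    w=np.array([-u[1],u[0]])  # left of u
    k=P+c*u+(h if knee<3.07 else -h)*w
    return th,k
if __name__=='__main__':
    print(best.cost,(best.fun*1000).round(2),best.x.round(4))
    for k in (3.49,3.3,3.2,3.07,2.9,2.7,2.574,2.4,2.2,2.1,2.0,1.8,1.5,1.2,.8,.4,0):
        th,q=state(k);v=q-P;print(k,round(th,3),q.round(4),np.degrees(np.arctan2(v[1],v[0])).round(1))
E
python3 stay.py
python3 - <<'E'
from h import *
c=cap('top')
C=np.array([.540,.243]);X=cx_;Y=np.array([.03,.9995])
P=cloud(c);R=P[140:190,258:285].reshape(-1,3);d=R[:,:2]-C;q=np.c_[d@X,d@Y,R[:,2]]
m=(q[:,2]>.085)&(q[:,0]<.083)&(q[:,1]<-.12);
for r_ in q[m]: pass
s=q[m];k=s[(s[:,1]>-.16)&(s[:,2]>.12)&(s[:,2]<.15)];print(len(s),len(k),k.min(0),k.max(0));print(s[s[:,1]<-.157][:,[0,1,2]].round(3).tolist()[:40])
E
```

```text
4.443951913677006e-09 [ 0.07 -0.06  0.   -0.01 -0.01] [-0.0877 -0.0126  0.1167  0.098 ]
3.49 1.476 [-0.0355  0.057 ] 53.1
3.3 1.506 [-0.0395  0.0599] 56.4
3.2 1.515 [-0.0421  0.0615] 58.4
3.07 1.52 [-0.0458  0.0637] 61.2
2.9 1.512 [-0.0515  0.0665] 65.4
2.7 1.485 [-0.0594  0.0697] 71.0
2.574 1.459 [-0.065   0.0714] 74.8
2.4 1.411 [-0.0734  0.0732] 80.6
2.2 1.342 [-0.0841  0.0744] 87.6
2.1 1.301 [-0.0898  0.0744] 91.4
2.0 1.258 [-0.0956  0.0741] 95.2
1.8 1.162 [-0.1076  0.0721] 103.2
1.5 0.999 [-0.1256  0.0658] 115.8
1.2 0.819 [-0.1425  0.055 ] 129.0
0.8 0.559 [-0.1609  0.0345] 147.3
0.4 0.285 [-0.1721  0.0084] 166.0
143 44 [ 0.05993299 -0.15988373  0.13112709] [ 0.0762038  -0.14258303  0.14696436]
[[0.081, -0.158, 0.204], [0.082, -0.159, 0.199], [0.082, -0.162, 0.2], [0.083, -0.164, 0.198], [0.079, -0.157, 0.202], [0.08, -0.159, 0.199], [0.08, -0.162, 0.198], [0.081, -0.164, 0.195], [0.08, -0.167, 0.199], [0.076, -0.158, 0.202], [0.078, -0.159, 0.196], [0.079, -0.161, 0.193], [0.079, -0.164, 0.193], [0.08, -0.166, 0.191], [0.075, -0.159, 0.196], [0.077, -0.161, 0.192], [0.078, -0.163
[... 385 characters left out ...]
47], [0.07, -0.16, 0.162], [0.069, -0.163, 0.165], [0.074, -0.163, 0.148], [0.072, -0.157, 0.143], [0.07, -0.161, 0.149], [0.07, -0.164, 0.15], [0.073, -0.165, 0.142]]Traceback (most recent call last):
  File "stay.py", line 29, in <module>
    th,q=state(k);v=q-P;print(k,round(th,3),q.round(4),np.degrees(np.arctan2(v[1],v[0])).round(1))
         ~~~~~^^^
  File "stay.py", line 21, in state
    th=brentq(lambda t:np.linalg.norm(A(t,ra,al)-P)-D(knee),-.2,1.5201) if abs(knee-3.07)>1e-3 else 1.52
       ~~~~~~^^^^^^^^^^^^^^^^^^^^^^^^^^^^^^^^^^^^^^^^^^^^^^^^^^^^^^^^^^
    r = _zeros._brentq(f, a, b, xtol, rtol, maxiter, args, full_output, disp)
ValueError: f(a) and f(b) must have different signs
```

```bash
cat >> h.py <<'E'
CY=-1.7
def Rt(t):
    """tool tilted by t deg: fingers toward hinge and down"""
    return Ro.from_euler('z',CY,degrees=True)*Ro.from_euler('y',-t,degrees=True)*Ro.from_euler('xyz',[180,0,180],degrees=True)
Hg=np.array([.642,.2405,.078])
def rel(x,z,y=-.156):
    "chest-frame rel hinge -> world"
    return Hg+np.array([x*.9995+y*.03, -x*.03+y*.9995, z])
def goR(p,R):
    T=tool(); s=(T[:3,:3].T@(np.array(p)-T[:3,3]))/0.04
    t=(Ro.from_matrix(T[:3,:3].T)*R).as_rotvec(degrees=True)/8
    print('target',np.round(p,4),'pos',T[:3,3].round(4),'shift',s.round(2),'turn',t.round(2))
E
python3 - <<'E'
from h import *
print(Rt(0).as_euler('xyz',degrees=True),Rt(33).as_matrix()[:,2], rel(-.0355,.057))
k=rel(-.0355,.057); z=Rt(33).as_matrix()[:,2]
goR(k-.12*z,Rt(33))
E
```

```text
[180.    0.  178.3] [ 0.54439932 -0.01615739 -0.83867057] [0.60183775 0.085643   0.135     ]
target [0.5365 0.0876 0.2356] pos [0.4383 0.2542 0.2179] shift [-2.57 -4.09 -0.46] turn [ 0.07 -4.07  0.  ]
```

Emit:
apply_moves --targets '[[[0,-0.8,-0.5],[0.07,0,0],50],[[0,-0.8,0],[0,-1,0],50],[[0,-0.8,0],[0,-1,0],50],[[0,-0.8,0],[0,-1,0],50],[[0,-0.8,0],[0,-1,0],50]]'

```text
time_s: 33.35
tcp_pos: [0.4504, 0.1003, 0.263]
eef_rot: [179.8, 31.1, 178.7]
contact_force: [7.8, -40.9, -34.2]
gripper_width: 0.0499
```

Run:
```python
from h import *
k=rel(-.0355,.057); z=Rt(33).as_matrix()[:,2]
st();goR(k-.12*z,Rt(33))
```

```text
t 33.35 p [0.4504 0.1003 0.263 ] rpy [179.8  31.1 178.7] F [  7.8 -40.9 -34.2] w 49.9 j [  52.  -19.  -58.   42.  -38. -174.]
target [0.5365 0.0876 0.2356] pos [0.4504 0.1003 0.263 ] shift [-1.49 -0.27  1.7 ] turn [ 0.05 -0.23  0.04]
```

Run:
```python
from h import *
s=r.get_state();print(s['joints'],s['qd'],s['contact_force'],s['joint_torque'])
c=cap('scene');cv2.imwrite('pics/s13.png',c['img'])
```

```text
[  51.79307116  -18.87456078  -58.32715812   41.71208314  -38.24493231
 -173.67994996] [-37.78830451 -43.72046999   1.92294693 107.19907318  30.73116005
  -1.74398953] [  7.75338188 -40.93147214 -34.24024039] [ 20.52727103  -0.37486911 -57.19975591  24.72332597   6.65099233
 -10.06969839]
```

View pics/s13.png

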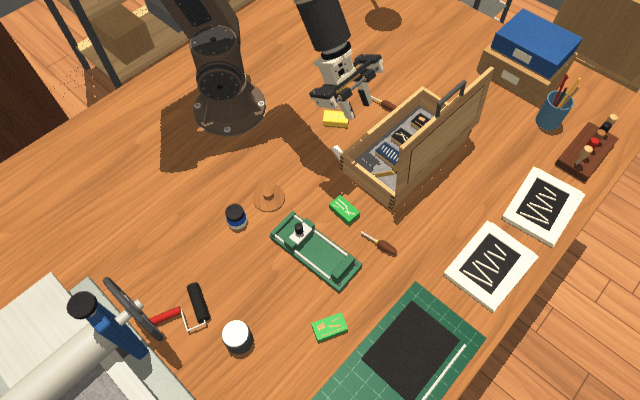

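Emit:
apply_moves --targets '[[[-0.6,0,-0.3],[0,1,0],50],[[-0.8,0,-0.2],[0,1,0.3],50],[[-0.8,0,0],[0,1,0.5],50],[[-0.5,0,0],[0,0.9,-0.5],50]]'

```text
time_s: 33.8
tcp_pos: [0.5294, 0.0835, 0.32]
eef_rot: [179.2, 5.8, 177.1]
contact_force: [1.0, 0.7, 0.7]
gripper_width: 0.05
```

Run:
```python
from h import *
st()
```

```text
t 33.8 p [0.5294 0.0835 0.32  ] rpy [179.2   5.8 177.1] F [1.  0.7 0.7] w 50.0 j [  32.    1.  -15.    3.  -68. -126.]
```

```bash
cat >> h.py <<'E'
import json
def log():
    s=r.get_state(); open('log.txt','a').write(json.dumps([s['joints'].tolist(),s['tcp_pos'].tolist(),s['eef_rot'].tolist()])+'\n')
E
python3 - <<'E'
from h import *
import itertools
log()
D=[([-51.0446,20.5906,.633,-.0217,-70.136,-16.507],[179.9046,-.007,-157.559]),([51.793,-18.8746,-58.327,41.712,-38.245,-173.68],[179.8,31.1,178.7])]
s=r.get_state();D.append((s['joints'],s['eef_rot']))
res=[]
for a4 in 'xyz':
  for s2,s3,s4,s5,s6 in itertools.product((1,-1),repeat=5):
    M=[]
    for q,e in D:
        A=Ro.from_euler('z',q[0],degrees=True)*Ro.from_euler('y',s2*q[1],degrees=True)*Ro.from_euler('y',s3*q[2],degrees=True)*Ro.from_euler(a4,s4*q[3],degrees=True)*Ro.from_euler('y',s5*q[4],degrees=True)
        for a6 in 'xz':
            M.append((a6,A*Ro.from_euler(a6,s6*q[5],degrees=True),Ro.from_euler('xyz',e,degrees=True)))
    for a6 in 'xz':
        X=[ (m[1].inv()*m[2]) for m in M if m[0]==a6]
        err=max((X[0].inv()*x).magnitude() for x in X)*57.3
        res.append((err,a4,a6,s2,s3,s4,s5,s6,X[0].as_euler('xyz',degrees=True).round(1)))
res.sort(key=lambda t:t[0])
for x in res[:5]: print(x)
E
```

```text
(0.06115966406917849, 'x', 'x', 1, -1, -1, -1, -1, array([-90.,   0., -90.]))
(22.876249202933785, 'z', 'x', -1, 1, 1, 1, 1, array([ 89.8,   0. , -90. ]))
(42.04174178462026, 'x', 'x', -1, -1, -1, -1, -1, array([-129.3,   -3.9, -100.8]))
(42.32560541739822, 'x', 'x', 1, 1, 1, 1, 1, array([ 129.1,    3.8, -100.8]))
(43.7293395470178, 'z', 'x', -1, -1, -1, -1, -1, array([-129.3,   -3.8, -100.8]))
```

```bash
cat > kin.py <<'E'
import numpy as np, json
from scipy.spatial.transform import Rotation as Ro
D="""0.5425 -0.0475 0.2425|16 8 -16 0 -66 -19
0.3811 0.2451 0.2438|58 -1 -26 0 -65 -60
0.4026 0.2428 0.1636|55 5 -31 0 -53 -58
0.4012 0.2496 0.089|56 10 -37 0 -41 -59
0.4112 0.2512 0.1548|55 7 -31 0 -52 -57
0.4515 0.2504 0.2316|50 6 -20 -1 -64 -52
0.5202 0.2483 0.2928|44 10 -6 -1 -74 -46
0.5847 0.2461 0.3183|40 15 3 -1 -79 -42
0.638 0.2443 0.3245|37 20 11 -1 -82 -39
0.6253 0.2441 0.3735|37 19 15 -1 -88 -39
0.518 -0.106 0.3491|10 2 -9 1 -76 -47
0.5171 -0.1132 0.2251|10 7 -21 2 -62 -100
0.512 -0.1913 0.0836|0 17 -28 1 -44 -88
0.6045 -0.1835 0.0837|1 25 -15 0 -50 -88
0.6081 -0.1872 0.0456|0 28 -17 0 -46 -87
0.6052 -0.1877 0.22|0 18 -6 0 -66 -87
0.5636 0.1976 0.2473|38 12 -11 1 -65 -131
0.517 0.3637 0.2548|53 16 -5 0 -69 -144
0.5224 0.3604 0.036|52 28 -18 0 -44 -144
0.4244 -0.0168 0.175|24 0 -35 0 -56 -109
0.4301 -0.0147 0.0394|24 12 -44 0 -33 -108
0.5917 -0.3561 0.0406|-15 32 -11 1 -47 -73
0.5596 -0.1566 0.2297|4 12 -13 0 -64 -93
0.4376 0.2534 0.2183|52 5 -23 0 -61 -144
0.25755293 -0.62342037 0.24262252|-51.0446 20.5906 .633 -.0217 -70.136 -16.507
0.4504 0.1003 0.263|51.79307 -18.87456 -58.32716 41.71208 -38.24493 -173.67995"""
rows=[]
for l in D.split('\n'):
    a,b=l.split('|'); rows.append((np.array(b.split(),float),np.array(a.split(),float),1 if '.' not in b else 8))
try:
    for l in open('log.txt'):
        q,p,e=json.loads(l); rows.append((np.array(q),np.array(p),8))
except FileNotFoundError: pass
E=lambda a,x: Ro.from_euler(a,x,degrees=True).as_matrix()
def mats(q):
    M1=E('z',q[0]);M2=M1@E('y',q[1]);M3=M2@E('y',-q[2]);M4=M3@E('x',-q[3]);M5=M4@E('y',-q[4]);M6=M5@E('x',-q[5]);return M1,M2,M3,M4,M5,M6
X0=E('xyz',[-90,0,-90]) if False else Ro.from_euler('xyz',[-90,0,-90],degrees=True).as_matrix()
# unknown: c(3: z only const + M1 terms) , M2,M3(+x,y,z),M5
A=[];B=[]
mask=[1,1,1, 1,0,1, 1,1,1, 0,0,0, 1,1,1]  # o1(M1), o2(M2), o3(M3), o4, o5
def row(q):
    M=mats(q); return np.hstack([M[0],M[1],M[2],M[3],M[4]])
for q,p,w in rows: A.append(row(q)*w);B.append(p*w)
A=np.vstack(A);B=np.hstack(B);m=np.array(mask,bool)
lam=.02
x=np.zeros(15);Am=A[:,m];x[m]=np.linalg.solve(Am.T@Am+lam*np.eye(m.sum()),Am.T@B)
def fk(q): return row(q)@x, mats(q)[5]@X0
lo=np.array([-176.03,-82.01,-58.28,-173.87,-174.79,-173.66]);hi=np.array([176.03,121.73,71.71,95.51,-.11,173.66])
def ik(p,R,q0):
    from scipy.optimize import least_squares
    def f(q):
        P,Rm=fk(q); return np.r_[(P-p)*10,Ro.from_matrix(Rm.T@R).as_rotvec()*3,]
    s=least_squares(f,np.clip(q0,lo+1,hi-1),bounds=(lo,hi)); return s.x,np.abs(s.fun[:3]).max()*100,np.degrees(np.linalg.norm(s.fun[3:])/3)
if __name__=='__main__':
    print(x.reshape(5,3).round(3)); print(max(np.linalg.norm(fk(q)[0]-p) for q,p,w in rows))
E
python3 kin.py
cat > plan.py <<'E'
from h import *; from kin import *
q0=r.get_state()['joints']
for flip in (0,180):
  for t in (20,25,30,35,40):
    R=Rt(t)*Ro.from_euler('z',flip,degrees=True); z=R.as_matrix()[:,2]
    for nm,k in (('lock',(-.0355,.057)),('fold',(-.0956,.0741))):
      for back in (.008,.1):
        best=None
        for g in ([0]*6,[0,0,0,40,0,0],[20,-20,0,-40,0,0],[0,0,0,-100,0,0]):
            qq=q0+np.array(g); qq[5]+=(180 if flip else 0)
            s=ik(rel(*k)-back*z,R.as_matrix(),qq)
            if best is None or s[1]+s[2]<best[1]+best[2]: best=s
        print(flip,t,nm,back,best[0].round(0),round(best[1],1),'mm',round(best[2],1),'deg')
E
python3 plan.py
```

```text
[[ 0.045  0.001  0.149]
 [ 0.017  0.     0.584]
 [ 0.46   0.001  0.002]
 [ 0.     0.     0.   ]
 [ 0.293 -0.194 -0.053]]
0.011772744857376746
0 20 lock 0.008 [  33.    9.  -41.   27.  -25. -147.] 0.0 mm 0.0 deg
0 20 lock 0.1 [  35.    1.  -35.   19.  -39. -140.] 0.0 mm 0.0 deg
0 20 fold 0.008 [  37.    2.  -47.   28.  -27. -152.] 0.0 mm 0.0 deg
0 20 fold 0.1 [  40.   -6.  -40.   20.  -43. -145.] 0.0 mm 0.0 deg
0 25 lock 0.008 [  28.    6.  -54.   57.  -14. -174.] 0.7 mm 0.3 deg
0 25 lock 0.1 [  37.   -2.  -44.   30.  -32. -152.] 0.0 mm 0.0 deg
0 25 fold 0.008 [  34.   -1.  -58.   51.  -19. -173.] 0.4 mm 0.1 deg
0 25 fold 0.1 [  43.   -9.  -48.   30.  -37. -156.] 0.0 mm 0.0 deg
0 30 lock 0.008 [  28.    5.  -55.   58.  -14. -174.] 10.1 mm 4.3 deg
0 30 lock 0.1 [  36.   -5.  -55.   49.  -23. -170.] 0.0 mm 0.0 deg
0 30 fold 0.008 [  34.   -2.  -58.   52.  -18. -174.] 10.5 mm 4.0 deg
0 30 fold 0.1 [  43.  -13.  -57.   44.  -31. -171.] 0.0 mm 0.0 deg
0 35 lock 0.008 [  27.    4.  -55.   59.  -13. -174.] 19.8 mm 8.3 deg
0 35 lock 0.1 [  34.   -7.  -58.   55.  -21. -174.] 8.4 mm 3.6 deg
0 3
[... 1002 characters left out ...]
0.1 [ 36.  -5. -55.  49. -23.  10.] 0.0 mm 0.0 deg
180 30 fold 0.008 [ 34.  -2. -58.  52. -18.   6.] 10.5 mm 4.0 deg
180 30 fold 0.1 [ 43. -13. -57.  44. -31.   9.] 0.0 mm 0.0 deg
180 35 lock 0.008 [ 22.   4. -58.  77. -12.  -9.] 19.6 mm 7.2 deg
180 35 lock 0.1 [ 34.  -7. -58.  58. -21.   3.] 8.8 mm 3.1 deg
180 35 fold 0.008 [ 33.  -3. -58.  54. -18.   6.] 20.9 mm 7.8 deg
180 35 fold 0.1 [ 44. -14. -58.  46. -30.   8.] 11.4 mm 3.8 deg
180 40 lock 0.008 [ 22.   3. -58.  82. -13. -12.] 29.9 mm 10.9 deg
180 40 lock 0.1 [ 34.  -8. -58.  58. -21.   3.] 21.3 mm 7.4 deg
180 40 fold 0.008 [ 33.  -3. -58.  55. -18.   5.] 31.5 mm 11.6 deg
180 40 fold 0.1 [ 44. -15. -58.  46. -31.   7.] 24.2 mm 8.0 deg
```

```bash
cat > plan2.py <<'E'
from h import *; from kin import *
rng=np.random.default_rng(0)
for t in (22,30,40,50,60,75):
  for flip in (0,):
    R=Rt(t)*Ro.from_euler('z',flip,degrees=True); z=R.as_matrix()[:,2]
    sols=[]
    for i in range(60):
        qq=lo+(hi-lo)*rng.random(6); qq[0]=rng.uniform(-60,120)
        s=ik(rel(-.0355,.057)-.008*z,R.as_matrix(),qq)
        if s[1]<.5 and s[2]<.5 and not any(np.abs(s[0]-u).max()<3 for u in sols): sols.append(s[0])
    for u in sols: print(t,flip,u.round(0))
E
timeout 500 python3 plan2.py
```

```text
22 0 [  32.    8.  -46.   35.  -21. -155.]
```

```bash
cat > pp.py <<'E'
from h import *
import sys
t,back=float(sys.argv[1]),float(sys.argv[2]); kx,kz=(float(sys.argv[3]),float(sys.argv[4])) if len(sys.argv)>3 else (-.0355,.057)
R=Rt(t);z=R.as_matrix()[:,2];st();log();goR(rel(kx,kz)-back*z,R)
E
python3 pp.py 21 .12
```

```text
t 33.8 p [0.5294 0.0835 0.32  ] rpy [179.2   5.8 177.1] F [1.  0.7 0.7] w 50.0 j [  32.    1.  -15.    3.  -68. -126.]
target [0.5589 0.0869 0.247 ] pos [0.5294 0.0835 0.32  ] shift [-0.54  0.1   1.89] turn [ 0.07 -1.9  -0.17]
```

Emit:
apply_moves --targets '[[[0,0,0.2],[0.07,-0.6,-0.17],48],[[0,0,0.3],[0,-0.6,0],48],[[0,0,0.3],[0,-0.5,0],48],[[0,0,0.1],[0,-0.2,0],48],[[0,0,0],[0,0,0],48]]'

```text
time_s: 34.3
tcp_pos: [0.5549, 0.0825, 0.2793]
eef_rot: [-179.4, 20.5, 178.2]
contact_force: [0.2, 0.1, 0.4]
gripper_width: 0.0478
```

```bash
python3 pp.py 21 .12
python3 - <<'E'
from h import *
c=cap('wrist');cv2.imwrite('pics/w14.png',c['img'])
E
```

```text
t 34.3 p [0.5549 0.0825 0.2793] rpy [-179.4   20.5  178.2] F [0.2 0.1 0.4] w 47.8 j [  36.   -3.  -34.   19.  -45. -140.]
target [0.5589 0.0869 0.247 ] pos [0.5549 0.0825 0.2793] shift [0.19 0.12 0.79] turn [-0.08 -0.06 -0.02]
```

View pics/w14.png

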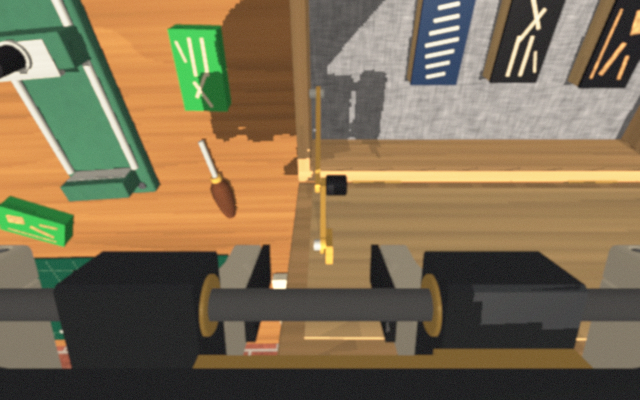

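Run:
```python
from h import *
c=cap('wrist')
C=np.array([.540,.243]);X=cx_;Y=np.array([.03,.9995])
crop(c,290,80,370,280,4,'w14c.png')
for u,v in((345,185),(340,185),(335,185),(330,185),(336,178),(336,192),(320,182),(316,185),(318,120),(318,95),(319,92),(321,215),(328,248),(318,245)):
    p=dep(c,u,v); d=p[:2]-Hg[:2]; print((u,v),'rel hinge',(d@X).round(4),(d@Y).round(4),round(p[2]-.078,4))
```

```text
(345, 185) rel hinge -0.0384 -0.1411 0.0634
(340, 185) rel hinge -0.0392 -0.1453 0.0646
(335, 185) rel hinge -0.0394 -0.1494 0.0649
(330, 185) rel hinge -0.0389 -0.1534 0.0642
(336, 178) rel hinge -0.0433 -0.1485 0.0605
(336, 192) rel hinge -0.0326 -0.1484 0.0652
(320, 182) rel hinge -0.033 -0.1618 0.0511
(316, 185) rel hinge -0.0376 -0.165 0.0623
(318, 120) rel hinge -0.0741 -0.1636 0.016
(318, 95) rel hinge -0.0889 -0.1638 -0.0037
(319, 92) rel hinge -0.0904 -0.1629 -0.0068
(321, 215) rel hinge -0.0315 -0.1606 0.0939
(328, 248) rel hinge -0.0262 -0.1555 0.1242
(318, 245) rel hinge -0.0224 -0.1627 0.1173
```

View pics/w14c.png

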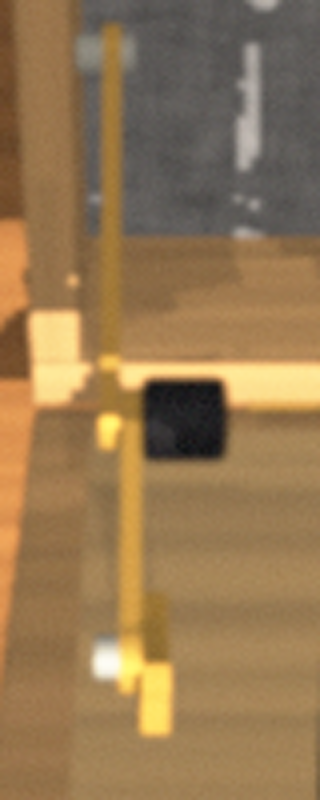

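```bash
sed -i 's/y=-.156/y=-.154/' h.py; python3 pp.py 22 .05 -.0402 .0552
```

```text
t 34.4 p [0.5556 0.0832 0.2807] rpy [-179.5   20.6  178.1] F [-0.  -0.4  0.5] w 48.3 j [  36.   -3.  -33.   18.  -45. -140.]
target [0.5785 0.0883 0.1796] pos [0.5556 0.0832 0.2807] shift [0.36 0.17 2.57] turn [-0.07 -0.18 -0.02]
```

Emit:
apply_moves --targets '[[[0.36,0.17,0.5],[-0.07,-0.18,0],48],[[0,0,0.6],[0,0,0],48],[[0,0,0.6],[0,0,0],48],[[0,0,0.5],[0,0,0],48],[[0,0,0],[0,0,0],48]]'

```text
time_s: 34.9
tcp_pos: [0.5805, 0.0907, 0.198]
eef_rot: [179.6, 22.4, 177.9]
contact_force: [0.0, -0.6, 0.4]
gripper_width: 0.048
```

```bash
python3 pp.py 22 .013 -.0402 .0552
```

```text
t 34.9 p [0.5805 0.0907 0.198 ] rpy [179.6  22.4 177.9] F [ 0.  -0.6  0.4] w 48.0 j [  34.    3.  -42.   27.  -29. -148.]
target [0.5923 0.0879 0.1453] pos [0.5805 0.0907 0.198 ] shift [ 0.23 -0.07  1.33] turn [ 0.03  0.05 -0.04]
```

Emit:
apply_moves --targets '[[[0.23,-0.07,0.3],[0,0.05,0],48],[[0.03,0,0.5],[0,0,0],48],[[0,0,0.3],[0,0,0],48],[[0,0,0],[0,0,0],48]]'

```text
time_s: 35.3
tcp_pos: [0.5919, 0.0882, 0.1587]
eef_rot: [179.5, 22.4, 177.8]
contact_force: [-0.1, -0.3, 0.5]
gripper_width: 0.0483
```

```bash
python3 pp.py 22 .013 -.0402 .0552;python3 - <<'E'
from h import *
c=cap('wrist');cv2.imwrite('pics/w15.png',c['img'])
c=cap('top');crop(c,230,90,330,190,6,'t15.png')
E
```

```text
t 35.3 p [0.5919 0.0882 0.1587] rpy [179.5  22.4 177.8] F [-0.1 -0.3  0.5] w 48.3 j [  31.    7.  -46.   34.  -22. -153.]
target [0.5923 0.0879 0.1453] pos [0.5919 0.0882 0.1587] shift [ 0.12 -0.01  0.31] turn [ 0.03  0.05 -0.06]
```

View pics/w15.png

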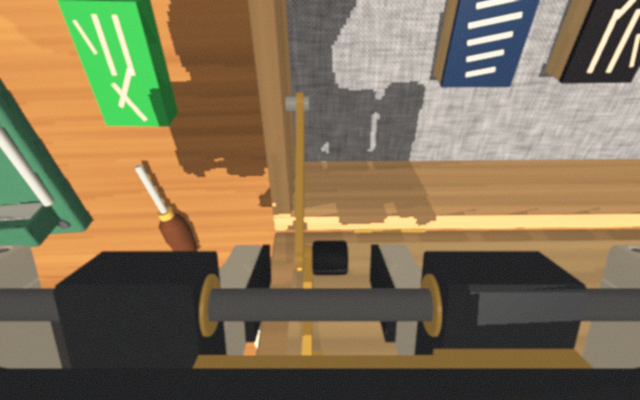

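View pics/t15.png

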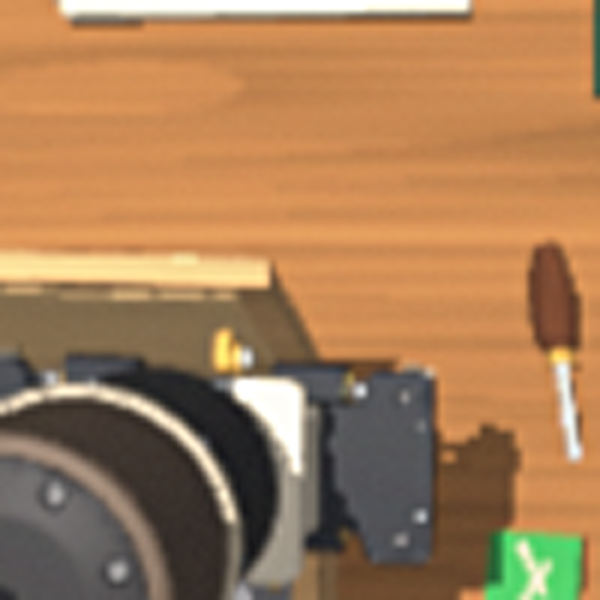

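Emit:
apply_moves --squeeze 25 --targets '[[[0.12,0,0.2],[0,0,0],48],[[0,0,0.15],[0,0,0],48],[[0,0,0],[0,0,0],48]]'

```text
time_s: 35.7
tcp_pos: [0.5954, 0.0897, 0.1498]
eef_rot: [179.3, 22.8, 177.7]
contact_force: [-1.0, 0.5, -0.5]
gripper_width: 0.048
```

```bash
python3 pp.py 22 .013 -.0402 .0552
```

```text
t 35.7 p [0.5954 0.0897 0.1498] rpy [179.3  22.8 177.7] F [-1.   0.5 -0.5] w 48.0 j [  30.    7.  -48.   38.  -19. -157.]
target [0.5923 0.0879 0.1453] pos [0.5954 0.0897 0.1498] shift [ 0.11 -0.05  0.08] turn [ 0.06  0.1  -0.07]
```

Emit:
apply_moves --targets '[[[0.1,-0.04,0.12],[0.06,0.1,0],48],[[0.02,0,0.04],[0,0,0],48],[[0,0,0],[0,0,0],48]]'

```text
time_s: 36.0
tcp_pos: [0.5942, 0.0884, 0.1434]
eef_rot: [179.8, 22.1, 177.7]
contact_force: [0.2, 0.1, 0.3]
gripper_width: 0.0479
```

```bash
python3 pp.py 22 .0 -.0355 .057
```

```text
t 36.0 p [0.5942 0.0884 0.1434] rpy [179.8  22.1 177.7] F [0.2 0.1 0.3] w 47.9 j [  30.    8.  -48.   38.  -19. -157.]
target [0.6019 0.0876 0.135 ] pos [0.5942 0.0884 0.1434] shift [-0.1  -0.01  0.27] turn [-0.    0.01 -0.07]
```

Emit:
apply_moves --squeeze 25 --targets '[[[0,0,0],[0,0,0],15],[[0,0,0],[0,0,0],15],[[0,0,0],[0,0,0],15],[[0,0,0],[0,0,0],15]]'

```text
time_s: 36.4
tcp_pos: [0.5943, 0.0888, 0.1436]
eef_rot: [179.8, 22.1, 177.7]
contact_force: [-0.7, 1.4, -0.2]
gripper_width: 0.0257
```

```bash
cat > arcs.py <<'E'
from h import *; from stay import state
import sys
T=tool();K0=np.array(json.loads(open('k0.txt').read())) if len(sys.argv)>1 else None
st();log()
# offset of TCP from knob in world, taken at lock
if K0 is None:
    off=T[:3,3]-rel(*state(3.49)[1]); open('k0.txt','w').write(json.dumps(off.tolist())); K0=off
print('off',K0.round(4))
ks=[3.49,3.4,3.3,3.2,3.1,3.0,2.9,2.8,2.7,2.6,2.5,2.4,2.3,2.2,2.1,2.0,1.9]
pts={k:rel(*state(k)[1])+K0 for k in ks}
e={k:np.linalg.norm(p-T[:3,3]) for k,p in pts.items()}
kk=min(e,key=e.get);print('nearest knee',kk,round(e[kk]*1000,1),'mm')
q=T[:3,3]
for k in ks:
    if k<kk-.05 or k==kk:
        print(k,'lid',round(state(k)[0],3),(T[:3,:3].T@(pts[k]-q)/.04).round(2)); q=pts[k]
E
python3 arcs.py
```

```text
t 36.4 p [0.5943 0.0888 0.1436] rpy [179.8  22.1 177.7] F [-0.7  1.4 -0.2] w 25.7 j [  30.    8.  -48.   37.  -19. -157.]
off [-0.0076  0.0011  0.0086]
nearest knee 3.49 0.0 mm
3.49 lid 1.476 [0. 0. 0.]
3.4 lid 1.492 [ 0.03 -0.   -0.05]
3.3 lid 1.506 [ 0.04 -0.   -0.06]
3.2 lid 1.515 [ 0.04 -0.   -0.06]
3.1 lid 1.519 [ 0.05 -0.   -0.07]
3.0 lid 1.518 [ 0.06 -0.   -0.07]
2.9 lid 1.512 [ 0.06 -0.   -0.07]
2.8 lid 1.501 [ 0.07 -0.   -0.07]
2.7 lid 1.485 [ 0.08 -0.   -0.07]
2.6 lid 1.465 [ 0.09 -0.   -0.07]
2.5 lid 1.44 [ 0.1  -0.   -0.07]
2.4 lid 1.411 [ 0.11 -0.   -0.07]
2.3 lid 1.378 [ 0.11 -0.   -0.07]
2.2 lid 1.342 [ 0.12 -0.   -0.06]
2.1 lid 1.301 [ 0.13 -0.   -0.05]
2.0 lid 1.258 [ 0.14 -0.   -0.05]
1.9 lid 1.211 [ 0.14 -0.   -0.04]
```

Run:
```python
from h import *
c=cap('scene');P=cloud(c);d=P[...,:2]-Hg[:2];X=d@cx_+.102;Y=d@np.array([.03,.9995])
for n,y0 in(('c',.117),('1',.028),('2',-.05)):
    m=(abs(Y-y0)<.02)&(abs(X+.02)<.035)&(P[...,2]<.06);z=P[m][:,2];print(n,m.sum(),np.percentile(z,[5,50,95]).round(4))
c=cap('wrist');cv2.imwrite('pics/w16.png',c['img'])
```

```text
c 94 [0.0303 0.0337 0.0376]
1 28 [0.0311 0.0329 0.0357]
2 4 [0.0184 0.0253 0.0306]
```

Emit:
apply_moves --targets '[[[0.06,0,-0.1],[0,0,0],15],[[0.09,0,-0.12],[0,0,0],15],[[0.09,0,-0.12],[0,0,0],15],[[0,0,0],[0,0,0],15]]'

```text
time_s: 36.9
tcp_pos: [0.5792, 0.0893, 0.1529]
eef_rot: [179.8, 22.1, 177.7]
contact_force: [1.4, -1.0, -3.0]
gripper_width: 0.0261
```

```bash
python3 arcs.py 1
```

```text
t 36.9 p [0.5792 0.0893 0.1529] rpy [179.8  22.1 177.7] F [ 1.4 -1.  -3. ] w 26.1 j [  32.    6.  -48.   36.  -21. -156.]
off [-0.0076  0.0011  0.0086]
nearest knee 2.9 0.9 mm
2.9 lid 1.512 [ 0.02 -0.   -0.01]
2.8 lid 1.501 [ 0.07 -0.   -0.07]
2.7 lid 1.485 [ 0.08 -0.   -0.07]
2.6 lid 1.465 [ 0.09 -0.   -0.07]
2.5 lid 1.44 [ 0.1  -0.   -0.07]
2.4 lid 1.411 [ 0.11 -0.   -0.07]
2.3 lid 1.378 [ 0.11 -0.   -0.07]
2.2 lid 1.342 [ 0.12 -0.   -0.06]
2.1 lid 1.301 [ 0.13 -0.   -0.05]
2.0 lid 1.258 [ 0.14 -0.   -0.05]
1.9 lid 1.211 [ 0.14 -0.   -0.04]
```

View pics/w16.png

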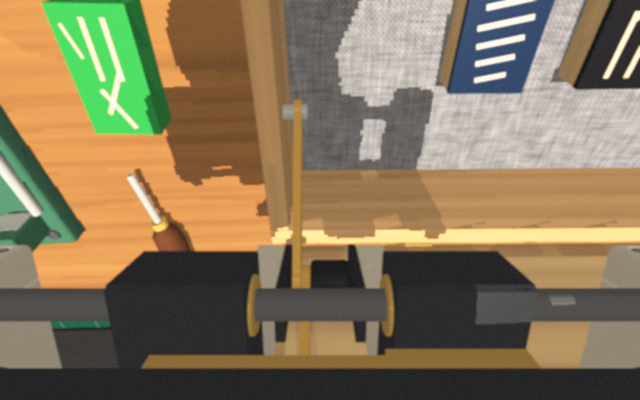

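Emit:
apply_moves --targets '[[[0.09,0,-0.08],[0,0,0],15],[[0.09,0,-0.07],[0,0,0],15],[[0.1,0,-0.07],[0,0,0],15],[[0.11,0,-0.07],[0,0,0],15],[[0,0,0],[0,0,0],15]]'

```text
time_s: 37.4
tcp_pos: [0.559, 0.0899, 0.1596]
eef_rot: [179.7, 22.2, 177.7]
contact_force: [1.8, 0.4, -1.8]
gripper_width: 0.0261
```

```bash
python3 arcs.py 1
python3 - <<'E'
from h import *
c=cap('scene');crop(c,300,20,500,220,4,'s17.png')
E
```

```text
t 37.4 p [0.559  0.0899 0.1596] rpy [179.7  22.2 177.7] F [ 1.8  0.4 -1.8] w 26.1 j [  34.    4.  -50.   36.  -22. -157.]
off [-0.0076  0.0011  0.0086]
nearest knee 2.5 2.4 mm
2.5 lid 1.44 [-0.05 -0.    0.04]
2.4 lid 1.411 [ 0.11 -0.   -0.07]
2.3 lid 1.378 [ 0.11 -0.   -0.07]
2.2 lid 1.342 [ 0.12 -0.   -0.06]
2.1 lid 1.301 [ 0.13 -0.   -0.05]
2.0 lid 1.258 [ 0.14 -0.   -0.05]
1.9 lid 1.211 [ 0.14 -0.   -0.04]
```

View pics/s17.png

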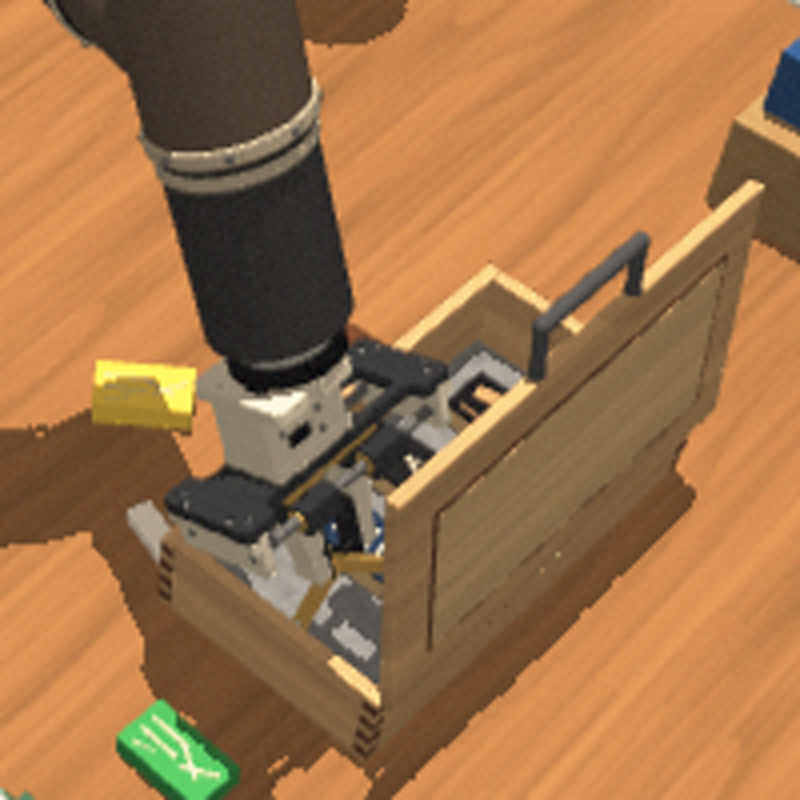

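Emit:
apply_moves --targets '[[[0.08,0,-0.04],[0,0,0],15],[[0.11,0,-0.06],[0,0,0],15],[[0.12,0,-0.05],[0,0,0],15],[[0.12,0,-0.05],[0,0,0],15],[[0,0,0],[0,0,0],15]]'

```text
time_s: 37.95
tcp_pos: [0.5392, 0.0906, 0.1612]
eef_rot: [179.7, 22.2, 177.7]
contact_force: [0.5, -0.7, 0.8]
gripper_width: 0.0255
```

```bash
python3 arcs.py 1
```

```text
t 37.95 p [0.5392 0.0906 0.1612] rpy [179.7  22.2 177.7] F [ 0.5 -0.7  0.8] w 25.5 j [  35.    2.  -52.   36.  -22. -160.]
off [-0.0076  0.0011  0.0086]
nearest knee 2.1 0.8 mm
2.1 lid 1.301 [-0.02 -0.    0.01]
2.0 lid 1.258 [ 0.14 -0.   -0.05]
1.9 lid 1.211 [ 0.14 -0.   -0.04]
```

Emit:
apply_moves --targets '[[[0.13,0,-0.03],[0,0.1,0],15],[[0.12,0,-0.02],[0,0.1,0],15],[[0,0,0],[0,0,0],15]]'

```text
time_s: 38.25
tcp_pos: [0.5289, 0.0909, 0.1603]
eef_rot: [179.7, 20.7, 177.7]
contact_force: [-1.2, -0.7, 1.0]
gripper_width: 0.0259
```

```bash
python3 arcs.py 1
```

```text
t 38.25 p [0.5289 0.0909 0.1603] rpy [179.7  20.7 177.7] F [-1.2 -0.7  1. ] w 25.9 j [  37.    1.  -50.   31.  -25. -156.]
off [-0.0076  0.0011  0.0086]
nearest knee 1.9 0.8 mm
1.9 lid 1.211 [ 0.02 -0.    0.  ]
```

Emit:
apply_moves --targets '[[[0,0,0],[0,0,0],48],[[0.1,0,-0.5],[0,0,0],48],[[0.4,-0.2,-0.9],[0,0,0],48],[[0.3,-0.8,-0.5],[0,0.2,0],48],[[0.1,-1,-0.3],[0,0.3,0],48]]'

```text
time_s: 38.75
tcp_pos: [0.4577, 0.0135, 0.2277]
eef_rot: [-179.9, 16.2, 178.2]
contact_force: [1.9, -0.9, 0.9]
gripper_width: 0.0476
```

Run:
```python
from h import *
st()
c=cap('scene');crop(c,300,20,500,220,4,'s18.png')
```

```text
t 38.75 p [0.4577 0.0135 0.2277] rpy [-179.9   16.2  178.2] F [ 1.9 -0.9  0.9] w 47.6 j [  34.  -10.  -44.   14.  -44. -135.]
```

View pics/s18.png

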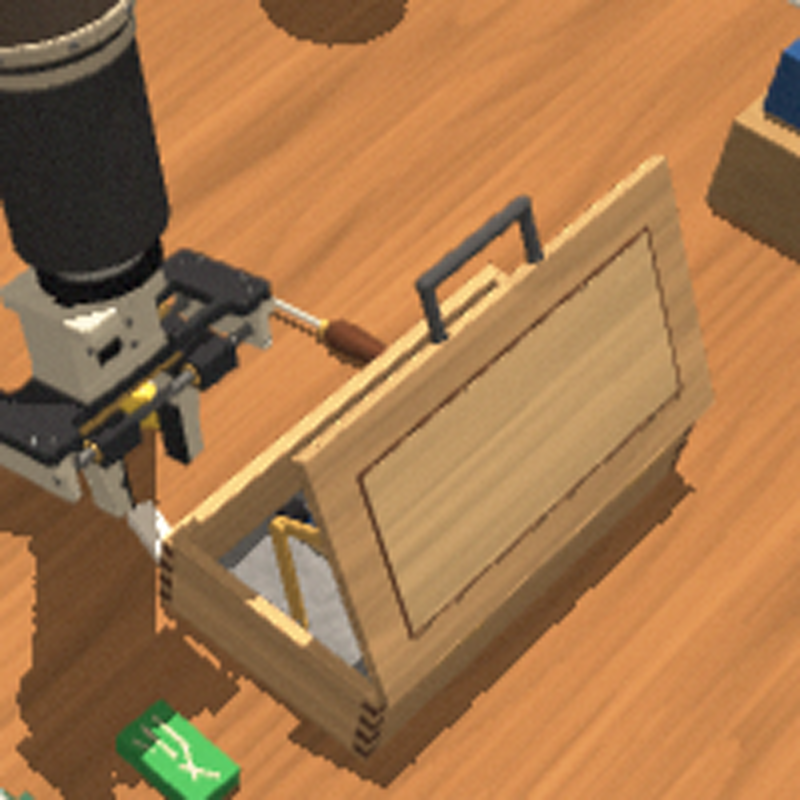

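Clear of the lid, which is sinking by itself. Move further aside (up, right) and let it close.

Emit:
apply_moves --targets '[[[-0.2,-1,-0.3],[0,0.4,0],48],[[-0.2,-1,-0.3],[0,0.5,0],48],[[-0.2,-1,-0.3],[0,0.5,0],48],[[0,-0.8,0],[0,0.4,0],48],[[0,0,0],[0,0,0],48]]'

```text
time_s: 39.3
tcp_pos: [0.4681, -0.146, 0.2706]
eef_rot: [180.0, 1.5, 178.5]
contact_force: [-0.2, 0.4, -0.1]
gripper_width: 0.0476
```

Emit:
apply_moves --targets '[[[0,0,0],[0,0,0],48],[[0,0,0],[0,0,0],48],[[0,0,0],[0,0,0],48],[[0,0,0],[0,0,0],48],[[0,0,0],[0,0,0],48]]'

```text
time_s: 39.8
tcp_pos: [0.4668, -0.1449, 0.2687]
eef_rot: [-179.9, 1.5, 178.5]
contact_force: [0.4, 0.0, -0.7]
gripper_width: 0.0477
```

Emit:
apply_moves --targets '[[[0,0,0],[0,0,0],48],[[0,0,0],[0,0,0],48],[[0,0,0],[0,0,0],48],[[0,0,0],[0,0,0],48],[[0,0,0],[0,0,0],48]]'

```text
time_s: 40.3
tcp_pos: [0.4668, -0.1436, 0.2694]
eef_rot: [-179.9, 1.6, 178.6]
contact_force: [0.3, 0.4, 0.2]
gripper_width: 0.0482
```

Run:
```python
from h import *
st()
c=cap('scene');cv2.imwrite('pics/s19.png',c['img'])
c=cap('top');cv2.imwrite('pics/t19.png',c['img']);P=cloud(c)
d=P[...,:2]-Hg[:2];X=d@cx_;Y=d@np.array([.03,.9995])
for x0 in(-.02,-.1,-.18):
    m=(abs(X-x0)<.01)&(abs(Y)<.15);print(x0,np.nanmedian(P[m][:,2]).round(4))
```

```text
t 40.3 p [ 0.4668 -0.1436  0.2694] rpy [-179.9    1.6  178.6] F [0.3 0.4 0.2] w 48.2 j [  6.   1. -21.   0. -67. -98.]
-0.02 0.0894
-0.1 0.091
-0.18 0.0904
```

View pics/s19.png

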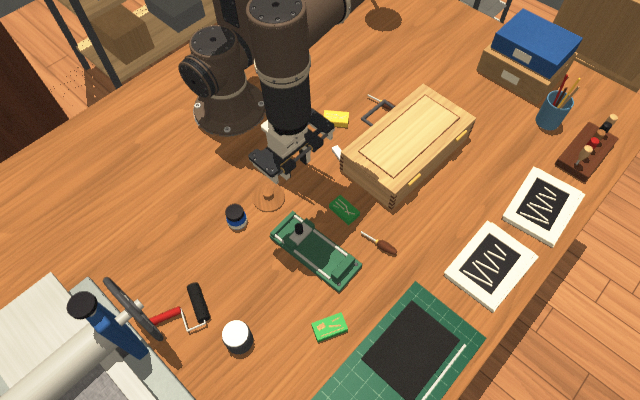

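View pics/t19.png

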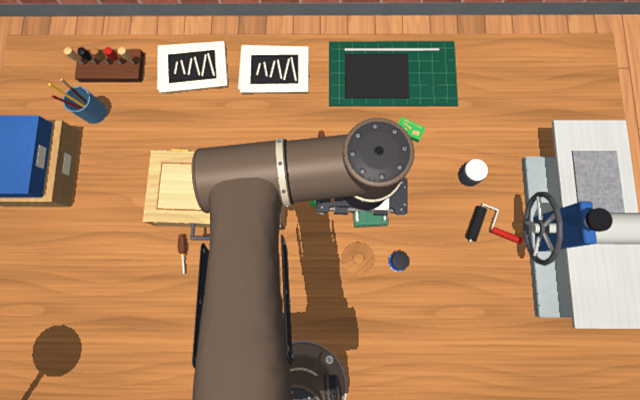

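Emit:
apply_moves --targets '[[[0,0,0],[0,0,0],48],[[0,0,0],[0,0,0],48],[[0,0,0],[0,0,0],48],[[0,0,0],[0,0,0],48],[[0,0,0],[0,0,0],48]]'

```text
time_s: 40.9
tcp_pos: [0.4668, -0.1439, 0.2692]
eef_rot: [-179.9, 1.6, 178.6]
contact_force: [-0.5, 0.4, -0.0]
gripper_width: 0.0482
```

Run:
```python
from h import *
st(); print(r.close_job())
```

```text
t 40.9 p [ 0.4668 -0.1439  0.2692] rpy [-179.9    1.6  178.6] F [-0.5  0.4 -0. ] w 48.2 j [  6.   1. -21.   0. -67. -98.]
the job is handed in; nothing more can be done
None
```

The job was handed in at about 41 s with the lid shut, but one move drove two arm joints against their limits, which may fail the run.

**What was done:**
- I raised the lid by its bar until the stay locked, then let go and it stayed propped.
- I slid the clamp's jaw back about 42 mm and laid the clamped block, the black block (knocked aside partway through) and the blue block side by side on the chest floor. No dark red block was visible.
- I pinched the knee knob and drew it through straight, to a lid angle of about 1.52 rad worked out from the stay's geometry, then folded the stay and let go. The lid sank by itself.

**Last checks:**
- **Lid:** its top measured 89 to 91 mm above the bench along its depth, which is flat and shut.
- **Robot:** it was clear of everything, with under 1 N on the tool.
- **Tools and inks:** in the final pictures they look to be where they were. The eraser and one gouge were partly hidden by the arm, and I measured none of them again.
- **Blocks:** before closing, the clamped block and the black block read about 33 mm at the top, against 31 mm expected for lying flat. The blue block gave only 4 depth pixels, with a median of 25 mm, so I judged it from the pictures, where it lay flat.

**What went wrong:**
- **Joint limits:** at about 33.3 s, tilting the tool for the knob put joint 3 at -58.33° (limit -58.28°) and joint 6 at -173.68° (limit -173.66°). The wrist reading rose to about 54 N (limit 120 N). I backed off and used a smaller tilt.
- **Grip:** it slackened once while lifting the lid, but the bar stayed between the fingers and was gripped again.

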